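Refill the relay feeder

ROBOT

A 7-joint arm with a two-finger parallel gripper is mounted at the origin on the work surface. World frame = base frame: x ahead of the robot, y to its left, z up, the work surface at z = 0. Lengths are in m, angles in rad, forces in N, time in s.
With the tool pointing down it reaches from about 0.35 to 0.9 m from the base axis. Payload 7.2 kg.
Tool frame: the origin (TCP) lies between the finger pads; the fingertips stand 14 mm ahead of it and the grasp point (between the pads) lies 5 mm behind it; z points along the fingers, y is the line along which they close (so a half turn about z gives the same grasp; the last joint's range is limited). The gripper opens to 88 mm and grips with 3 to 60 N. Pads are 20 mm wide; open, the fingers measure 115 mm over their backs; the gripper's body (75 mm by 178 mm) begins 61 mm behind the grasp point.
Start: joints at [-1.371, 0.411, -0.013, 1.596, 0.006, 1.134, -0.082], TCP at [0.165, 0.603, 0.237] pointing down, gripper open.
Joint ranges: [-2.95, 2.95], [-0.29, 1.99], [-1.47, 1.44], [0.14, 2.54], [-1.03, 4.17], [0.13, 1.85], [-2.86, 2.86]. Speed limits (rad/s): [2.39, 2.39, 3.01, 3.01, 3.14, 3.14, 3.14].

INTERFACE

Orientations are given as a unit quaternion [w, x, y, z].
In Python, from cell import get_state, read_camera, calibration, sign_off, search_frame, cut_out, pinpoint gives the robot as it stands.
- The arm moves only by the tool jog_arm, never from a script. Its argument "moves" is a list that holds one entry, the list of rows, each a list of 6 numbers: the shift along the tool's x, y, z in mm, then the turn, a rotation vector about the tool's x, y, z in rad. A call has 1 to 20 rows; each row is the pose to reach, as a shift and turn from the pose commanded when the call began, along the tool's axes at that moment; what a row does not reach only later rows make up. A row lasts 1/12 s, in which the tool goes at most 41.7 mm and 7.16 degrees, less where a joint would pass 70% of its speed; a pose out of reach is approached as far as the arm can. A call with a gripper value outside its range is refused whole. "claw" is the closure, from 0 (fully open) to 1 (shut), set as the call begins (left out, the last holds). The fingers move at their own pace and stop on an object; "grip_force" is the grip in N (left out, the last holds). Time passes only in rows, so rows that repeat a pose let the fingers close. It gives the time, the measured TCP pose, the force, the opening and the grip force at its end, in the units of the state.
- get_state(): the state, without advancing time (a new reading comes with each control period).
- read_camera(name): name is "side" or "top" or "wrist"; returns the picture (384x512x3 uint8, red, green, blue); there is no depth.
- calibration(name): a dict with "K" (3x3 intrinsics, pixels), "R" (3x3) and "t" (3): a world point X has camera coordinates R X + t. Camera axes: x right, y down, z forward; pixel columns grow to the right and rows downward; lengths in m; the calibration is good to about 2 mm. A picture is of the moment at which its call begins: read the wrist's pose just before it. calibration takes no time and is no camera call; for the wrist camera it gives the pose at the moment of the call.
- sign_off(): hands the job in; it is judged then, once.
Trained networks look in the newest picture that a camera, given by its name, has taken for a name from the list of things; names that differ only in an ending like _2 or _b are one class to them, and where a whole thing is asked for, a point or a joint stands for the part that bears it (a point fixed in the world has none). Each returns a list of dicts, best first, with "p" (0 to 1); they miss things now and then, are a little off and sometimes report something else, mostly with a low value. They report only what shows in the picture. A call takes as long as a camera call.
- search_frame(camera, thing): "xy" ([column, row] in pixels, amid what is visible of it).
- cut_out(camera, thing): "mask" (384x512 bool, what is visible of it) and "xy" ([column, row] in pixels, amid what is visible of it).
- pinpoint(camera, thing): "xy" ([column, row] in pixels: a listed point, or the origin of a listed thing).
The state is a dict: "time_s": time; "joints": joint angles; "joint_velocities": joint speeds; "tau": joint torques, N m; "tool_pos": TCP position; "eef_rot": TCP orientation; "wrist_force": force on the tool from outside, world axes, zero at the start; "torque": the same for the moment, N m; "finger_gap": finger opening in m; "grip_force": force on a finger pad.
Only numpy, scipy, OpenCV 4.12 (cv2) and the standard library are available. Lean on these libraries where they do the work, as an engineer would, in place of code of your own. Each camera call takes 0.05 s, during which the arm holds its last target. There are 200 camera calls.

TASK

Clear the black mat: red rejected relays go into the red tray and every blue relay goes into the orange cup. Then pour the cup out over the steel feeder bowl so that all the blue relays, those already in the cup too, end up in the bowl. After that, stand the empty cup upright on its green pad again and push the feeder's guard door shut until its catch holds it, leaving the bottle, the spool and the mouse where they are.

Things in the scene. Friction and masses are not known exactly. Their poses are not given: they have to be found in the camera images.
- feeder: small parts feeder standing on the bench: grey base plate 200 x 200 mm, clear guard walls on its +x, +y and -x sides, open at the top, and a hinged clear door on its -y side (walls and door top at 120 mm). From the top of all four sides a metal collar slopes in and down to a 142 mm square opening over a round steel bowl. Fixed. Origin: centre of its underside, on the bench. Its yaw varies.
- bowl: round open steel bowl of the feeder, in the middle of the guard: rim 164 mm across at 105 mm above the bench, inner floor about 112 mm across at 60 mm above the bench, wall 3 mm. Origin: centre of its underside, 55 mm above the bench.
- door (a joint): angle of the clear, yellow-edged guard door (rad): 0 = shut, seated in its sprung ball catch; grows to 1.3 as its free edge swings out from the feeder's -y side. It turns freely; the last 0.08 rad go against the catch (about 3 N at the free edge), then it stays shut; left short of that, it springs ajar.
- door_hinge (a point): point on the door's upright hinge axis, at the feeder's +x, -y corner, 64 mm above the bench; its axes are the door's: -x runs from the hinge to the free edge, -y is the outward normal of the door. The door is 196 mm wide, 10 to 118 mm above the bench, its panel 5 mm thick (centred on the hinge axis); a yellow strip 20 mm wide along the free edge stands out to 12 mm outward of the axis.
- cup: orange parts cup: open-topped box 62 (y) x 54 (x) mm inside, walls 50 mm high, 3 mm thick, floor 3 mm; its -x side is a spout sloping up at 45 degrees. Pieces slide down it only when the cup is tipped about 80 degrees or more. On its +x side stands a black grip post. 0.11 to 0.18 kg empty. Origin: centre of its underside; z up when it stands.
- cup_grip (a point): point on the axis of the cup's upright black grip post (18 x 18 mm, from 27 to 95 mm above the cup's underside), 53 mm from the cup's origin towards its +x and 75 mm above its underside (20 mm below the post's top); axes as the cup.
- cup_lip (a point): middle of the spout's lip (62 mm wide between its cheeks), 65 mm from the cup's origin towards its -x and 42 mm above its underside; axes as the cup.
- pad: thin green pad 140 (x) x 100 (y) x 2 mm fixed on the bench: the cup's place. Origin: centre of its underside, on the bench.
- tray: red open tray for rejects, 90 (x) x 70 (y) x 30 mm high, walls and floor 3 mm, fixed on the bench. Origin: centre of its underside, on the bench.
- bottle: bystander: pale blue bottle with white cap, 54 mm across, 110 mm high. Origin: centre of its underside.
- spool: bystander: metal spool, 56 mm across, 40 mm high. Origin: centre of its underside.
- mouse: bystander: black computer mouse, 100 x 60 x 33 mm. Origin: centre of its underside.
- relay0: blue relay, a block 19 (x) x 15 (y) x 15 (z) mm, 12 g; at the start in the cup; may be absent. Origin: its centre.
- relay1: blue relay, a block 19 (x) x 15 (y) x 15 (z) mm, 12 g; at the start in the cup; may be absent. Origin: its centre.
- relay2: blue relay, a block 19 (x) x 15 (y) x 15 (z) mm, 12 g; at the start in the cup; may be absent. Origin: its centre.
- relay3: blue relay, a block 19 (x) x 15 (y) x 15 (z) mm, 12 g; at the start in the cup; may be absent. Origin: its centre.
- relay4: blue relay, a block 19 (x) x 15 (y) x 15 (z) mm, 12 g; at the start in the cup; may be absent. Origin: its centre.
- relay5: blue relay, a block 19 (x) x 15 (y) x 15 (z) mm, 12 g; at the start in the cup; may be absent. Origin: its centre.
- relay6: blue relay, a block 19 (x) x 15 (y) x 15 (z) mm, 12 g; at the start lying on the black mat (200 x 250 x 2 mm, on the bench); may be absent. Origin: its centre.
- relay7: blue relay, a block 19 (x) x 15 (y) x 15 (z) mm, 12 g; at the start lying on the black mat (200 x 250 x 2 mm, on the bench); may be absent. Origin: its centre.
- relay8: blue relay, a block 19 (x) x 15 (y) x 15 (z) mm, 12 g; at the start lying on the black mat (200 x 250 x 2 mm, on the bench); may be absent. Origin: its centre.
- relay9: blue relay, a block 19 (x) x 15 (y) x 15 (z) mm, 12 g; at the start lying on the black mat (200 x 250 x 2 mm, on the bench); may be absent. Origin: its centre.
- reject0: red relay (a reject), a block 19 (x) x 15 (y) x 15 (z) mm, 12 g; at the start lying on the black mat (200 x 250 x 2 mm, on the bench); may be absent. Origin: its centre.
- reject1: red relay (a reject), a block 19 (x) x 15 (y) x 15 (z) mm, 12 g; at the start lying on the black mat (200 x 250 x 2 mm, on the bench); may be absent. Origin: its centre.

How it is judged:
On the way, in this order (a step that is already met when the one before it is completed fails the run):
1. every blue relay from the mat is in the cup, and the cup stands or is held upright (x of relay6 in the frame of cup between -0.07 and 0.03 m and y of relay6 in the frame of cup between -0.033 and 0.033 m and z of relay6 in the frame of cup between 0 and 0.07 m and x of relay7 in the frame of cup between -0.07 and 0.03 m and y of relay7 in the frame of cup between -0.033 and 0.033 m and z of relay7 in the frame of cup between 0 and 0.07 m and x of relay8 in the frame of cup between -0.07 and 0.03 m and y of relay8 in the frame of cup between -0.033 and 0.033 m and z of relay8 in the frame of cup between 0 and 0.07 m and x of relay9 in the frame of cup between -0.07 and 0.03 m and y of relay9 in the frame of cup between -0.033 and 0.033 m and z of relay9 in the frame of cup between 0 and 0.07 m and angle between cup's own z axis and vertical below 0.5 rad), for 0.2 s.
2. the cup is tipped over the bowl (angle between cup's own z axis and vertical above 0.7 rad and horizontal distance between cup_lip and bowl below 0.12 m and height (world z) of cup_lip above 0.09 m), for 0.05 s.
3. all blue relays are in the bowl (horizontal distance between each of relay0, relay1, relay2, relay3, relay4, relay5, relay6, relay7, relay8, relay9 and bowl below 0.08 m and z of relay0 in the frame of bowl between 0 and 0.06 m and z of relay1 in the frame of bowl between 0 and 0.06 m and z of relay2 in the frame of bowl between 0 and 0.06 m and z of relay3 in the frame of bowl between 0 and 0.06 m and z of relay4 in the frame of bowl between 0 and 0.06 m and z of relay5 in the frame of bowl between 0 and 0.06 m and z of relay6 in the frame of bowl between 0 and 0.06 m and z of relay7 in the frame of bowl between 0 and 0.06 m and z of relay8 in the frame of bowl between 0 and 0.06 m and z of relay9 in the frame of bowl between 0 and 0.06 m), for 0.2 s.
4. the door is shut on its catch (value of joint door below 0.02 rad), for 0.2 s.
At the end, for the whole second after the job is handed in: All blue relays lie in the feeder bowl (centres within 80 mm of its axis, below 60 mm over its underside), the red relays lie in the red tray, the door is shut within 0.02 rad, and the cup stands upright (within 0.1 rad) and still on the green pad, its origin within 50 mm of the pad's centre (all of step 3 and x of reject0 in the frame of tray between -0.045 and 0.045 m and y of reject0 in the frame of tray between -0.035 and 0.035 m and z of reject0 in the frame of tray between 0 and 0.035 m and x of reject1 in the frame of tray between -0.045 and 0.045 m and y of reject1 in the frame of tray between -0.035 and 0.035 m and z of reject1 in the frame of tray between 0 and 0.035 m and value of joint door below 0.02 rad and velocity of joint door below 0.05 rad/s and horizontal distance between cup and pad below 0.05 m and height (world z) of cup below 0.008 m and angle between cup's own z axis and vertical below 0.1 rad and linear speed of cup below 0.03 m/s); the robot touches nothing.
It fails at once if the bottle was knocked away (distance of bottle from where it was at the start of the episode above 0.04 m).
It fails at once if the spool was knocked away (distance of spool from where it was at the start of the episode above 0.04 m).
It fails at once if the mouse was knocked away (distance of mouse from where it was at the start of the episode above 0.04 m).
Of relay0, relay1, relay2, relay3, relay4, relay5 only 3 to 6 are there at a start; the rules pass over those that are not, and their reading is None.
Of relay6, relay7, relay8, relay9 only 3 to 4 are there at a start; the rules pass over those that are not, and their reading is None.
Of reject0, reject1 only 1 to 2 are there at a start; the rules pass over those that are not, and their reading is None.
At some moment in a run one of cup, relay6, relay7, relay8, relay9, reject0, reject1 may be knocked a few centimetres aside while the robot is not near it.
It also fails if it takes over 208 s, if anything falls off the work surface, if the arm or the gripper's body presses on something with over 40 N, if the wrist force passes 120 N, or if a joint passes its speed limit or range.

## Working session

There is one attempt and no reset: what is moved stays moved. The work goes in short steps, Python scripts to look and compute and a tool call to move; the robot and the scene stay as the last step left them, time stands still between calls to the robot, and variables do not carry over. Pictures are saved under pics/ and viewed, at most 14 in all, crops included, and the job is handed in when it is done.

Besides the shell and the picture viewer there is one more tool, called after "Emit:" as name(argument=value, ...), one argument or row to a line, values as JSON. jog_arm: Moves the arm, as the interface text tells. Its arguments: {"type":"object","properties":{"moves":{"type":"array"},"claw":{"type":"number"},"grip_force":{"type":"number"}},"required":["moves"]}

```bash
mkdir -p pics; ls
python3 - <<'E'
from cell import *
import cv2,numpy as np
for c in ["top","side"]:
    im=read_camera(c); cv2.imwrite(f"pics/{c}0.png",im[:,:,::-1])
    k=calibration(c); print(c,np.round(k["K"],1).tolist(),np.round(k["R"],3).tolist(),np.round(k["t"],3).tolist())
s=get_state(); print({k:np.round(v,3).tolist() for k,v in s.items()})
E
```

```text
pics
top [[464.2, 0.0, 264.0], [0.0, 464.2, 183.8], [0.0, 0.0, 1.0]] [[-0.014, -1.0, 0.013], [-0.994, 0.013, -0.105], [0.105, -0.015, -0.994]] [-0.058, 0.534, 1.327]
side [[428.1, 0.0, 255.3], [0.0, 428.1, 186.4], [0.0, 0.0, 1.0]] [[0.991, -0.131, 0.022], [-0.046, -0.492, -0.87], [0.124, 0.861, -0.493]] [-0.528, 0.077, 1.047]
{'time_s': 0.1, 'joints': [-1.371, 0.412, -0.013, 1.597, 0.006, 1.134, -0.082], 'joint_velocities': [0.001, -0.002, 0.0, -0.001, 0.0, 0.001, 0.0], 'tau': [0.002, -58.91, 0.644, -29.171, -0.054, 0.014, 0.0], 'tool_pos': [0.165, 0.602, 0.236], 'eef_rot': [-0.0, 0.133, 0.991, -0.001], 'wrist_force': [0.567, -0.167, -0.48], 'torque': [-0.035, 0.012, 0.006], 'grip_force': 0.0, 'finger_gap': 0.088}
```

View pics/top0.png

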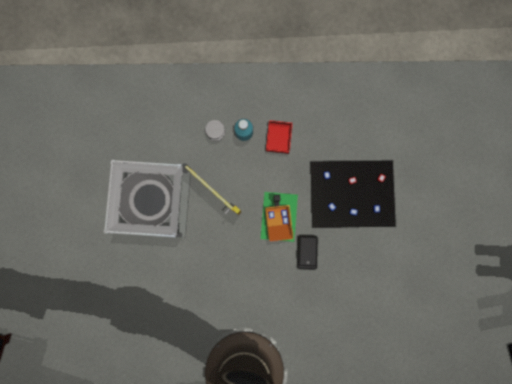

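View pics/side0.png

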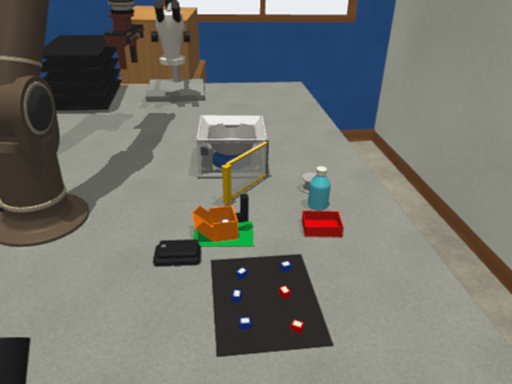

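The top view shows the mat at right with 4 blue relays (327,175), (332,207), (354,212), (377,209) and 2 red ones (352,181), (382,178). The cup is on its pad at about (279,220) with its post towards +x, the tray at (279,137), and the mouse at (308,252). The feeder is at (147,200), with its open door running from (185,165) to (237,210).

```bash
cat > h.py <<'E'
from cell import *
import cv2,numpy as np
from scipy.spatial.transform import Rotation as Ro
def ray(k,xy):
    d=k["R"].T@np.linalg.inv(k["K"])@np.array([xy[0],xy[1],1.]); return -k["R"].T@k["t"],d/np.linalg.norm(d)
def onz(k,xy,z):
    o,d=ray(k,xy); return o+d*(z-o[2])/d[2]
def tri(obs):
    A=np.zeros((3,3));b=np.zeros(3)
    for k,xy in obs:
        o,d=ray(k,xy);P=np.eye(3)-np.outer(d,d);A+=P;b+=P@o
    X=np.linalg.solve(A,b)
    r=[np.linalg.norm((np.eye(3)-np.outer(d,d))@(X-o)) for o,d in (ray(k,xy) for k,xy in obs)]
    return X,max(r)
def px(k,X):
    p=k["K"]@(k["R"]@np.asarray(X)+k["t"]); return p[:2]/p[2]
def down(yaw,):  # tool z down, tool y along world angle yaw
    y=np.array([np.cos(yaw),np.sin(yaw),0]);z=np.array([0,0,-1.]);return Ro.from_matrix(np.c_[np.cross(y,z),y,z])
def q2r(q): return Ro.from_quat([q[1],q[2],q[3],q[0]])
def rows(wps,start=None):
    """wps: list of (pos,Rotation); prints jog rows relative to start (default: current pose)"""
    s=get_state(); p0,R0=start or (np.array(s["tool_pos"]),q2r(s["eef_rot"]))
    for p,R in wps:
        d=R0.inv().apply(np.asarray(p)-p0)*1000; w=(R0.inv()*R).as_rotvec()
        n=max(np.linalg.norm(d)/41.7,np.degrees(np.linalg.norm(w))/7.16)
        print(np.round(d,0).astype(int).tolist(),np.round(w,3).tolist(),"n>=%.1f"%n)
E
python3 - <<'E'
from h import *
kw=calibration("wrist");s=get_state();R=q2r(s["eef_rot"])
print("cam in tool",R.inv().apply(-kw["R"].T@kw["t"]-s["tool_pos"]),"axes",np.round(R.inv().as_matrix()@kw["R"].T,2).tolist(),kw["K"][0])
K={c:calibration(c) for c in("top","side")}
for c in K: read_camera(c)
for t in ["feeder","bowl","door_hinge","door","cup","cup_grip","cup_lip","pad","tray","bottle","spool","mouse"]:
    r={c:pinpoint(c,t) for c in K}
    print(t,{c:[(np.round(a["xy"]).tolist(),round(a["p"],2)) for a in r[c][:2]] for c in K},end=" ")
    if all(r.values()):
        X,e=tri([(K[c],r[c][0]["xy"]) for c in K]);print(np.round(X,3),round(e,4))
    else: print()
for t in ["relay6","reject0"]:
  for c in K:
    for a in pinpoint(c,t): print(t,c,np.round(a["xy"],1),round(a["p"],2),np.round(onz(K[c],a["xy"],.0095),3))
E
```

```text
cam in tool [ 0.07613872  0.00113958 -0.14749181] axes [[-0.0, -0.96, -0.28], [1.0, -0.0, -0.0], [0.0, -0.28, 0.96]] [330.216742     0.         254.98170261]
feeder {'top': [([155.0, 201.0], 0.72), ([352.0, 178.0], 0.69)], 'side': [([233.0, 161.0], 0.79)]} [0.492 0.255 0.011] 0.0032
bowl {'top': [([153.0, 200.0], 0.56)], 'side': [([230.0, 144.0], 0.56)]} [0.487 0.249 0.069] 0.0003
door_hinge {'top': [([186.0, 166.0], 0.79)], 'side': [([265.0, 158.0], 0.81), ([232.0, 145.0], 0.61)]} [0.581 0.156 0.065] 0.0024Traceback (most recent call last):
  File "<stdin>", line 7, in <module>
ValueError: it knows: bottle, bowl, cup, cup_grip, cup_lip, door_hinge, feeder, mouse, pad, reject, relay, spool, tray
```

Run:
```python
from h import *
K={c:calibration(c) for c in("top","side")}
for c in K: read_camera(c)
for t in ["cup","cup_grip","cup_lip","pad","tray","bottle","spool","mouse"]:
    r={c:pinpoint(c,t) for c in K}
    print(t,{c:[(np.round(a["xy"]).tolist(),round(a["p"],2)) for a in r[c][:2]] for c in K},end=" ")
    if all(r.values()):
        X,e=tri([(K[c],r[c][0]["xy"]) for c in K]);print(np.round(X,3),round(e,4))
    else: print()
for t in ["relay","reject"]:
  for c in K:
    for a in pinpoint(c,t): print(t,c,np.round(a["xy"],1),round(a["p"],2),np.round(onz(K[c],a["xy"],.0095),3))
```

```text
cup {'top': [([280.0, 214.0], 0.72)], 'side': [([221.0, 228.0], 0.57)]} [ 0.442 -0.11   0.016] 0.0046
cup_grip {'top': [([277.0, 197.0], 0.8)], 'side': [([244.0, 203.0], 0.93), ([264.0, 155.0], 0.43)]} [ 0.491 -0.099  0.074] 0.0009
cup_lip {'top': [([281.0, 241.0], 0.59)], 'side': [([191.0, 219.0], 0.82)]} [ 0.369 -0.112  0.048] 0.0016
pad {'top': [([358.0, 210.0], 0.75), ([280.0, 213.0], 0.74)], 'side': [([224.0, 232.0], 0.58)]} [ 0.44  -0.312  0.15 ] 0.0069
tray {'top': [([281.0, 140.0], 0.57)], 'side': [([322.0, 226.0], 0.7)]} [ 0.672 -0.12   0.011] 0.0058
bottle {'top': [([245.0, 131.0], 0.62)], 'side': [([315.0, 205.0], 0.86), ([285.0, 293.0], 0.2)]} [ 0.694 -0.009  0.002] 0.0028
spool {'top': [([214.0, 133.0], 0.54)], 'side': [([311.0, 191.0], 0.51), ([285.0, 267.0], 0.33)]} [ 0.699  0.082 -0.009] 0.0041
mouse {'top': [([307.0, 253.0], 0.58)], 'side': [([175.0, 260.0], 0.75)]} [ 0.331 -0.188 -0.005] 0.0004
relay top [284.7 221.8] 0.58 [ 0.422 -0.124  0.01 ]
relay top [355.  212.5] 0.54 [ 0.447 -0.332  0.01 ]
relay top [272.9 213.3] 0.53 [ 0.448 -0.09   0.01 ]
relay top [329.8 174.4] 0.52 [ 0.561 -0.261  0.01 ]
relay top [374.6 209.9] 0.51 [ 0.454 -0.391  0.01 ]
relay top [334.5 206.5] 0.45 [ 0.465 -0.272  0.01 ]
relay side [286.4 268. ] 0.6 [ 0.564 -0.257  0.009]
relay side [241.4 273.4] 0.59 [ 0.469 -0.264  0.009]
relay side [232.6 295.2] 0.54 [ 0.446 -0.324  0.009]
relay side [244.  321.9] 0.51 [ 0.46  -0.393  0.009]
reject top [383.3 178.8] 0.49 [ 0.546 -0.42   0.01 ]
reject top [352.2 179.5] 0.42 [ 0.545 -0.327  0.01 ]
reject side [284.1 293.5] 0.64 [ 0.545 -0.33   0.009]
reject side [294.9 323.1] 0.41 [ 0.55  -0.405  0.009]
reject side [174.7 259.6] 0.22 [ 0.333 -0.206  0.009]
```

Run:
```python
from h import *
rows([((.42,.1,.25),down(.7)),((.49,-.32,.25),down(0))])
```

```text
[-379, -417, -13] [0.0, -0.0, 0.603] n>=13.5
[-557, -804, -13] [0.0, -0.0, 1.303] n>=23.5
```

Emit:
jog_arm(
  moves=[
    [[-379, -417, -13, 0, 0, 0.6], [-379, -417, -13, 0, 0, 0.6], [-379, -417, -13, 0, 0, 0.6], [-379, -417, -13, 0, 0, 0.6], [-379, -417, -13, 0, 0, 0.6], [-379, -417, -13, 0, 0, 0.6], [-379, -417, -13, 0, 0, 0.6], [-379, -417, -13, 0, 0, 0.6], [-379, -417, -13, 0, 0, 0.6], [-379, -417, -13, 0, 0, 0.6], [-379, -417, -13, 0, 0, 0.6], [-379, -417, -13, 0, 0, 0.6], [-379, -417, -13, 0, 0, 0.6], [-379, -417, -13, 0, 0, 0.6], [-557, -804, -13, 0, 0, 1.3], [-557, -804, -13, 0, 0, 1.3], [-557, -804, -13, 0, 0, 1.3], [-557, -804, -13, 0, 0, 1.3], [-557, -804, -13, 0, 0, 1.3], [-557, -804, -13, 0, 0, 1.3]],
  ],
  claw=0,
)

```text
time_s: 3.27
tool_pos: [0.4612, -0.1483, 0.2502]
eef_rot: [0.0, 0.708, 0.706, 0.001]
wrist_force: [1.4, 0.6, 0.2]
finger_gap: 0.0877
grip_force: 0.0
```

Run:
```python
from h import *
rows([((.49,-.32,.22),down(0))])
```

```text
[-172, 29, 30] [0.002, -0.001, -0.003] n>=4.2
```

Emit:
jog_arm(
  moves=[
    [[-172, 29, 30, 0, 0, 0], [-172, 29, 30, 0, 0, 0], [-172, 29, 30, 0, 0, 0], [-172, 29, 30, 0, 0, 0], [-172, 29, 30, 0, 0, 0], [-172, 29, 30, 0, 0, 0], [-172, 29, 30, 0, 0, 0], [-172, 29, 30, 0, 0, 0]],
  ],
)

```text
time_s: 3.93
tool_pos: [0.491, -0.3167, 0.2197]
eef_rot: [-0.0, 0.706, 0.709, 0.0]
wrist_force: [0.0, 0.6, -0.4]
finger_gap: 0.0877
grip_force: 0.0
```

```bash
cat > look.py <<'E'
from h import *
def masks(cam,k,z=.017):
    out=[]
    for t in ["relay","reject"]:
        for a in cut_out(cam,t):
            m=a["mask"].astype(np.uint8)
            if m.sum()<20: continue
            c,_=cv2.findContours(m,cv2.RETR_EXTERNAL,cv2.CHAIN_APPROX_NONE)
            c=max(c,key=len)[:,0]
            pts=np.array([onz(k,p,z)[:2] for p in c.astype(float)])*1000
            r=cv2.minAreaRect(pts.astype(np.float32)); out.append((t,a,r))
            print(t,round(a["p"],2),np.round(a["xy"]),"c",np.round(r[0],1),"size",np.round(r[1],1),"ang of size0 axis",round(r[2],1))
    return out
E
python3 - <<'E'
from look import *
s=get_state();k=calibration("wrist");im=read_camera("wrist");cv2.imwrite("pics/w1.png",im[:,:,::-1])
print(s["tool_pos"],s["wrist_force"]);masks("wrist",k)
for t in ["relay","reject"]:
  for a in pinpoint("wrist",t): print(t,round(a["p"],2),np.round(a["xy"]),np.round(onz(k,a["xy"],.0095),4))
E
```

```text
[ 0.49096213 -0.31670916  0.21969541] [ 0.00158806  0.60842983 -0.43221159]
relay 0.84 [219. 179.] c [ 451.7 -322.9] size [21.6 15.5] ang of size0 axis 72.3
relay 0.63 [233. 120.] c [ 467.4 -261.1] size [20.  15.1] ang of size0 axis 40.5
relay 0.58 [316. 109.] c [ 559.7 -249.6] size [20.5 15.4] ang of size0 axis 11.2
reject 0.81 [302. 179.] c [ 543.4 -323.2] size [15.4 21.9] ang of size0 axis 17.5
reject 0.71 [304. 251.] c [ 549.  -407.6] size [19.5 23.9] ang of size0 axis 60.2
relay 0.82 [221. 185.] [ 0.4525 -0.3309  0.0095]
relay 0.79 [230. 236.] [ 0.4613 -0.3927  0.0095]
relay 0.6 [326. 111.] [ 0.5654 -0.2501  0.0095]
relay 0.52 [233. 120.] [ 0.4669 -0.2603  0.0095]
reject 0.6 [303. 251.] [ 0.548  -0.4108  0.0095]
```

View pics/w1.png

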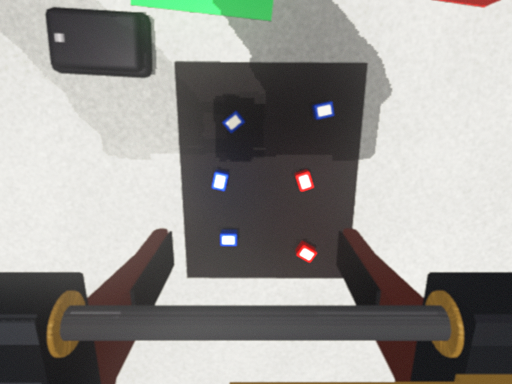

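The wrist view shows all six parts on the mat: blue at (233,121), (324,110), (220,181), (228,240) and red at (305,181), (306,253). Next I measure the white top faces for centre and yaw, from a second wrist pose as well to check height.

```bash
cat >> look.py <<'E'
def tops(im,k,z=.017,xr=(.38,.64),yr=(-.46,-.2),amin=20,amax=900):
    """saturated/bright blobs on the dark mat -> part outlines; white top face gives centre and yaw"""
    i=im.astype(int); m=((i.max(2)>110)).astype(np.uint8)
    n,l,st,_=cv2.connectedComponentsWithStats(m); res=[]
    for j in range(1,n):
        if not amin<st[j,4]<amax: continue
        w=((l==j)&(i.min(2)>110)).astype(np.uint8)
        if w.sum()<8: continue
        c,_=cv2.findContours(w,cv2.RETR_EXTERNAL,cv2.CHAIN_APPROX_NONE); c=max(c,key=len)[:,0]
        pts=np.array([onz(k,p,z)[:2] for p in c.astype(float)])*1000
        r=cv2.minAreaRect(pts.astype(np.float32)); x,y=r[0]
        if not(xr[0]<x/1000<xr[1] and yr[0]<y/1000<yr[1]): continue
        b=i[l==j].mean(0); col="red" if b[0]>b[2]+5 else "blue"
        a=r[2] if r[1][0]>r[1][1] else r[2]-90   # world angle of long axis
        M=cv2.moments(w,True); res.append((col,x,y,a,(M["m10"]/M["m00"],M["m01"]/M["m00"])))
        print(col,"xy mm",round(x,1),round(y,1),"long",round(a,1),"size",np.round(r[1],1),"px",np.round(res[-1][4],1))
    return res
E
python3 - <<'E'
from look import *
k=calibration("wrist");im=read_camera("wrist");tops(im,k)
E
```

```text
blue xy mm 561.5 -249.3 long 12.6 size [14.6 10.6] px [323.6 109.8]
blue xy mm 467.7 -261.4 long 39.1 size [14.1  9.9] px [232.5 121.4]
blue xy mm 451.9 -324.7 long 75.6 size [15.9 12.1] px [218.9 180.7]
red xy mm 544.8 -324.7 long -69.9 size [11.6 15.8] px [304. 181.]
blue xy mm 460.0 -394.1 long 0.2 size [15.1 11.2] px [227.7 239.3]
red xy mm 550.8 -411.2 long -31.3 size [11.8 15.6] px [305.8 253.3]
```

Emit:
jog_arm(
  moves=[
    [[60, 0, 60, 0, 0, 0], [60, 0, 60, 0, 0, 0], [60, 0, 60, 0, 0, 0], [60, 0, 60, 0, 0, 0], [60, 0, 60, 0, 0, 0]],
  ],
)

```text
time_s: 4.65
tool_pos: [0.4909, -0.2584, 0.1602]
eef_rot: [0.0, 0.706, 0.708, -0.0]
wrist_force: [0.1, -0.1, -0.1]
finger_gap: 0.0877
grip_force: 0.0
```

Run:
```python
from look import *
k=calibration("wrist");im=read_camera("wrist");tops(im,k)
```

```text
blue xy mm 561.4 -249.5 long 11.9 size [15. 11.] px [333.1 178.5]
blue xy mm 467.7 -261.4 long 39.6 size [15.5 11.7] px [229.8 191.2]
red xy mm 544.7 -324.5 long -70.3 size [11.3 15.6] px [310.5 254.2]
blue xy mm 451.8 -324.8 long 75.8 size [15.6 11.4] px [214.5 254.1]
red xy mm 401.2 -361.2 long 86.3 size [42.  20.2] px [167.4 292.1]
```

Run:
```python
from h import *
rows([((.52,-.12,.28),down(0))])
```

```text
[139, 30, -119] [0.001, 0.001, 0.003] n>=4.5
```

Emit:
jog_arm(
  moves=[
    [[138, 29, -120, 0, 0, 0], [138, 29, -120, 0, 0, 0], [138, 29, -120, 0, 0, 0], [138, 29, -120, 0, 0, 0], [138, 29, -120, 0, 0, 0], [138, 29, -120, 0, 0, 0], [138, 29, -120, 0, 0, 0]],
  ],
)

```text
time_s: 5.28
tool_pos: [0.5198, -0.1208, 0.2808]
eef_rot: [0.001, 0.706, 0.708, 0.001]
wrist_force: [0.5, 0.4, -0.1]
finger_gap: 0.0878
grip_force: 0.0
```

Run:
```python
from h import *
k=calibration("wrist");im=read_camera("wrist");cv2.imwrite("pics/w2.png",im[:,:,::-1])
print(get_state()["tool_pos"])
for t,z in [("cup",.002),("cup_grip",.077),("cup_lip",.044),("pad",0),("tray",0),("bottle",0),("spool",0),("mouse",0),("door_hinge",.064)]:
  for a in pinpoint("wrist",t)[:2]: print(t,round(a["p"],2),np.round(a["xy"],1),np.round(onz(k,a["xy"],z),4))
```

```text
[ 0.51892961 -0.12172061  0.27992745]
cup 0.55 [191.5 150.4] [ 0.4383 -0.1068  0.002 ]
cup 0.25 [132.2 155.8] [ 0.361 -0.114  0.002]
cup_grip 0.66 [225.8 153.7] [ 0.489  -0.0991  0.077 ]
cup_lip 0.93 [130.  156.3] [ 0.3739 -0.1077  0.044 ]
cup_lip 0.41 [195.7 133.1] [ 0.4521 -0.0807  0.044 ]
tray 0.92 [376.8 153. ] [ 0.6791 -0.1099 -0.    ]
bottle 0.59 [398.3  67. ] [ 0.6942 -0.005   0.    ]
mouse 0.8 [117.  206.5] [ 0.3325 -0.1839  0.    ]
mouse 0.28 [211.9 341.2] [ 0.4544 -0.4028  0.    ]
door_hinge 0.6 [121.6 206.2] [ 0.3658 -0.1626  0.064 ]
door_hinge 0.55 [285.  254.3] [ 0.5569 -0.2234  0.064 ]
```

View pics/w2.png

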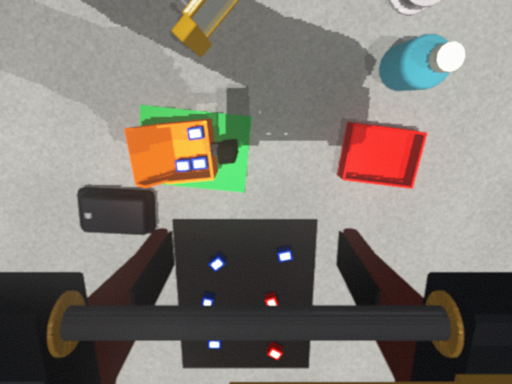

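The cup sits at about (191,150) holding 3 relays, post at (228,152); the tray is at (381,153) and the free door edge at (190,35). Now I start picking.

Run:
```python
from h import *
D=np.radians
rows([((.5615,-.2494,.09),down(D(12))),((.5615,-.2494,.018),down(D(12)))])
print("to cup");rows([((.5615,-.2494,.13),down(D(12))),((.417,-.106,.13),down(.1)),((.417,-.106,.065),down(.1))],(np.array([.5615,-.2494,.018]),down(D(12))))
```

```text
[-129, 42, 189] [-0.001, 0.0, -0.207] n>=5.6
[-129, 42, 261] [-0.001, 0.0, -0.207] n>=7.1
to cup
[0, 0, -112] [0.0, 0.0, 0.0] n>=2.7
[170, -112, -112] [0.0, 0.0, 0.109] n>=5.6
[170, -112, -47] [0.0, 0.0, 0.109] n>=5.0
```

Emit:
jog_arm(
  moves=[
    [[-129, 42, 189, 0, 0, -0.207], [-129, 42, 189, 0, 0, -0.207], [-129, 42, 189, 0, 0, -0.207], [-129, 42, 189, 0, 0, -0.207], [-129, 42, 189, 0, 0, -0.207], [-129, 42, 189, 0, 0, -0.207], [-129, 42, 189, 0, 0, -0.207], [-129, 42, 215, 0, 0, -0.207], [-129, 42, 245, 0, 0, -0.207], [-129, 42, 261, 0, 0, -0.207], [-129, 42, 261, 0, 0, -0.207], [-129, 42, 261, 0, 0, -0.207]],
  ],
  claw=0.5,
  grip_force=15,
)

```text
time_s: 6.78
tool_pos: [0.5618, -0.2484, 0.0191]
eef_rot: [-0.0, 0.629, 0.777, 0.0]
wrist_force: [-0.3, -0.6, 0.2]
finger_gap: 0.0439
grip_force: 0.0
```

Emit:
jog_arm(
  moves=[
    [[0, 0, 0, 0, 0, 0], [0, 0, 0, 0, 0, 0], [0, 0, 0, 0, 0, 0], [0, 0, 0, 0, 0, 0], [0, 0, 0, 0, 0, 0], [0, 0, -40, 0, 0, 0]],
  ],
  claw=1,
)

```text
time_s: 7.28
tool_pos: [0.5579, -0.2467, 0.0531]
eef_rot: [-0.005, 0.629, 0.778, -0.002]
wrist_force: [0.0, 1.5, 0.3]
finger_gap: 0.0191
grip_force: 15.0
```

Emit:
jog_arm(
  moves=[
    [[0, 0, -72, 0, 0, 0], [0, 0, -72, 0, 0, 0], [170, -112, -72, 0, 0, 0.109], [170, -112, -72, 0, 0, 0.109], [170, -112, -72, 0, 0, 0.109], [170, -112, -72, 0, 0, 0.109], [170, -112, -72, 0, 0, 0.109], [170, -112, -72, 0, 0, 0.109], [170, -112, -72, 0, 0, 0.109], [170, -112, -30, 0, 0, 0.109], [170, -112, -7, 0, 0, 0.109], [170, -112, -7, 0, 0, 0.109], [170, -112, -7, 0, 0, 0.109]],
  ],
)

```text
time_s: 8.37
tool_pos: [0.4164, -0.1076, 0.0653]
eef_rot: [-0.0, 0.671, 0.741, -0.001]
wrist_force: [-0.9, -0.1, -0.1]
finger_gap: 0.0187
grip_force: 15.0
```

Run:
```python
from h import *
s=get_state();print(s["tool_pos"],s["finger_gap"])
D=np.radians
im=read_camera("side");cv2.imwrite("pics/s1.png",cv2.resize(im[150:350,120:390,::-1],None,fx=2,fy=2))
rows([((.4677,-.2614,.13),down(D(39.5))),((.4677,-.2614,.018),down(D(39.5)))])
print("to cup");rows([((.4677,-.2614,.13),down(D(39.5))),((.417,-.106,.13),down(.1)),((.417,-.106,.065),down(.1))],(np.array([.4677,-.2614,.018]),down(D(39.5))))
```

```text
[ 0.41644149 -0.10760919  0.06533647] 0.018662837121035808
[-158, 35, -64] [-0.001, 0.001, -0.59] n>=4.7
[-158, 35, 48] [-0.001, 0.001, -0.59] n>=4.7
to cup
[0, 0, -112] [0.0, 0.0, 0.0] n>=2.7
[152, 60, -112] [0.0, 0.0, 0.589] n>=4.8
[152, 60, -47] [0.0, 0.0, 0.589] n>=4.7
```

View pics/s1.png

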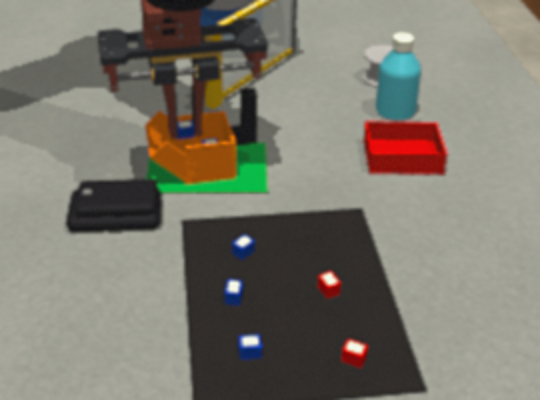

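The relay hangs between the fingers right over the cup's cavity (crop 185,130). The other parts have not moved. I release it and go on to the next blue.

Emit:
jog_arm(
  moves=[
    [[0, 0, 0, 0, 0, 0], [0, 0, 0, 0, 0, 0], [0, 0, 0, 0, 0, 0], [0, 0, -40, 0, 0, 0], [0, 0, -64, 0, 0, 0], [-158, 35, -64, 0, 0, -0.59], [-158, 35, -64, 0, 0, -0.59], [-158, 35, -64, 0, 0, -0.59], [-158, 35, -64, 0, 0, -0.59], [-158, 35, -64, 0, 0, -0.59], [-158, 35, -64, 0, 0, -0.59], [-158, 35, -64, 0, 0, -0.59], [-158, 35, -25, 0, 0, -0.59], [-158, 35, 10, 0, 0, -0.59], [-158, 35, 40, 0, 0, -0.59], [-158, 35, 48, 0, 0, -0.59], [-158, 35, 48, 0, 0, -0.59], [-158, 35, 48, 0, 0, -0.59]],
  ],
  claw=0.6,
)

```text
time_s: 9.92
tool_pos: [0.4672, -0.2583, 0.0182]
eef_rot: [-0.0, 0.426, 0.905, 0.0]
wrist_force: [-0.0, -0.9, -0.4]
finger_gap: 0.0352
grip_force: 0.0
```

Emit:
jog_arm(
  moves=[
    [[0, 0, 0, 0, 0, 0], [0, 0, 0, 0, 0, 0], [0, 0, 0, 0, 0, 0], [0, 0, 0, 0, 0, 0], [0, 0, -40, 0, 0, 0], [0, 0, -80, 0, 0, 0], [0, 0, -112, 0, 0, 0], [152, 60, -112, 0, 0, 0.589], [152, 60, -112, 0, 0, 0.589], [152, 60, -112, 0, 0, 0.589], [152, 60, -112, 0, 0, 0.589], [152, 60, -112, 0, 0, 0.589], [152, 60, -112, 0, 0, 0.589], [152, 60, -112, 0, 0, 0.589], [152, 60, -80, 0, 0, 0.589], [152, 60, -47, 0, 0, 0.589], [152, 60, -47, 0, 0, 0.589], [152, 60, -47, 0, 0, 0.589]],
  ],
  claw=1,
)

```text
time_s: 11.42
tool_pos: [0.4156, -0.1063, 0.0641]
eef_rot: [-0.001, 0.67, 0.742, -0.002]
wrist_force: [-0.9, 0.1, -0.9]
finger_gap: 0.019
grip_force: 15.0
```

Run:
```python
from h import *
s=get_state();print(s["tool_pos"],s["finger_gap"])
k=calibration("top");read_camera("top")
for t in("relay","reject"):
  for a in search_frame("top",t): print(t,round(a["p"],2),np.round(onz(k,a["xy"],.0095),3))
for t in("cup_grip","cup_lip"):
  for a in pinpoint("top",t): print(t,round(a["p"],2),np.round(onz(k,a["xy"],.077 if t[-1]=="p" else .044),3))
D=np.radians
P=(.4518,-.3248);y=D(-14.2)
rows([((*P,.13),down(y)),((*P,.018),down(y))])
print("to cup");rows([((*P,.13),down(y)),((.417,-.106,.13),down(.1)),((.417,-.106,.065),down(.1))],(np.array([*P,.018]),down(y)))
```

```text
[ 0.41563024 -0.10626643  0.0640886 ] 0.01901241922818749
cup_grip 0.33 [0.492 0.252 0.077]
[-222, 12, -64] [0.003, -0.0, 0.35] n>=5.6
[-222, 11, 48] [0.003, -0.0, 0.35] n>=5.5
to cup
[0, 0, -112] [0.0, 0.0, 0.0] n>=2.7
[204, -87, -112] [0.0, 0.0, -0.348] n>=6.0
[204, -87, -47] [0.0, 0.0, -0.348] n>=5.4
```

Emit:
jog_arm(
  moves=[
    [[0, 0, 0, 0, 0, 0], [0, 0, 0, 0, 0, 0], [0, 0, 0, 0, 0, 0], [0, 0, -40, 0, 0, 0], [0, 0, -64, 0, 0, 0], [-222, 12, -64, 0, 0, 0.35], [-222, 12, -64, 0, 0, 0.35], [-222, 12, -64, 0, 0, 0.35], [-222, 12, -64, 0, 0, 0.35], [-222, 12, -64, 0, 0, 0.35], [-222, 12, -64, 0, 0, 0.35], [-222, 12, -64, 0, 0, 0.35], [-222, 12, -64, 0, 0, 0.35], [-222, 12, -25, 0, 0, 0.35], [-222, 12, 10, 0, 0, 0.35], [-222, 12, 40, 0, 0, 0.35], [-222, 12, 48, 0, 0, 0.35], [-222, 12, 48, 0, 0, 0.35], [-222, 12, 48, 0, 0, 0.35]],
  ],
  claw=0.6,
)

```text
time_s: 13.25
tool_pos: [0.4514, -0.322, 0.0171]
eef_rot: [-0.001, 0.789, 0.615, 0.0]
wrist_force: [0.0, 0.2, 0.4]
finger_gap: 0.0353
grip_force: 0.0
```

Emit:
jog_arm(
  moves=[
    [[0, 0, 0, 0, 0, 0], [0, 0, 0, 0, 0, 0], [0, 0, 0, 0, 0, 0], [0, 0, 0, 0, 0, 0], [0, 0, -40, 0, 0, 0], [0, 0, -80, 0, 0, 0], [0, 0, -112, 0, 0, 0], [204, -87, -112, 0, 0, -0.348], [204, -87, -112, 0, 0, -0.348], [204, -87, -112, 0, 0, -0.348], [204, -87, -112, 0, 0, -0.348], [204, -87, -112, 0, 0, -0.348], [204, -87, -112, 0, 0, -0.348], [204, -87, -112, 0, 0, -0.348], [204, -87, -112, 0, 0, -0.348], [204, -87, -80, 0, 0, -0.348], [204, -87, -47, 0, 0, -0.348], [204, -87, -47, 0, 0, -0.348], [204, -87, -47, 0, 0, -0.348]],
  ],
  claw=1,
)

```text
time_s: 14.83
tool_pos: [0.4157, -0.1071, 0.0631]
eef_rot: [-0.001, 0.672, 0.74, -0.002]
wrist_force: [0.1, 1.0, -0.5]
finger_gap: 0.0151
grip_force: 15.0
```

Run:
```python
from look import *
s=get_state();print(s["tool_pos"],s["finger_gap"])
k=calibration("side");im=read_camera("side");tops(im,k)
for t in("relay","reject"):
  for a in search_frame("side",t): print(t,round(a["p"],2),np.round(onz(k,a["xy"],.0095),3))
for t,z in(("cup_grip",.077),("cup_lip",.044),("cup",.002)):
  for a in pinpoint("side",t)[:1]: print(t,round(a["p"],2),np.round(onz(k,a["xy"],z),3))
D=np.radians
P=(.460,-.394);y=0
rows([((*P,.13),down(y)),((*P,.018),down(y))])
print("to cup");rows([((*P,.13),down(y)),((.417,-.106,.13),down(.1)),((.417,-.106,.065),down(.1))],(np.array([*P,.018]),down(y)))
```

```text
[ 0.41568849 -0.10706651  0.06307502] 0.015101316068553756
red xy mm 546.1 -325.9 long -64.0 size [11.6 14.3] px [284.4 289. ]
blue xy mm 461.8 -395.3 long -6.3 size [ 9.2 14.2] px [244.7 320. ]
red xy mm 551.7 -412.5 long -30.8 size [10.9 14.3] px [297.  323.2]
relay 0.64 [ 0.456 -0.396  0.009]
relay 0.54 [ 0.415 -0.031  0.009]
reject 0.7 [ 0.555 -0.414  0.009]
reject 0.6 [ 0.546 -0.328  0.009]
cup_grip 0.71 [0.58  0.131 0.077]
cup_lip 0.6 [ 0.373 -0.109  0.044]
cup 0.86 [ 0.444 -0.092  0.002]
[-292, 13, -65] [0.003, -0.0, 0.1] n>=7.2
[-292, 13, 47] [0.003, -0.0, 0.1] n>=7.1
to cup
[0, 0, -112] [0.0, 0.0, 0.0] n>=2.7
[288, -43, -112] [0.0, 0.0, -0.1] n>=7.5
[288, -43, -47] [0.0, 0.0, -0.1] n>=7.1
```

Emit:
jog_arm(
  moves=[
    [[0, 0, 0, 0, 0, 0], [0, 0, 0, 0, 0, 0], [0, 0, 0, 0, 0, 0], [0, 0, -40, 0, 0, 0], [0, 0, -65, 0, 0, 0], [-292, 13, -65, 0, 0, 0.1], [-292, 13, -65, 0, 0, 0.1], [-292, 13, -65, 0, 0, 0.1], [-292, 13, -65, 0, 0, 0.1], [-292, 13, -65, 0, 0, 0.1], [-292, 13, -65, 0, 0, 0.1], [-292, 13, -65, 0, 0, 0.1], [-292, 13, -65, 0, 0, 0.1], [-292, 13, -65, 0, 0, 0.1], [-292, 13, -25, 0, 0, 0.1], [-292, 13, 10, 0, 0, 0.1], [-292, 13, 40, 0, 0, 0.1], [-292, 13, 46, 0, 0, 0.1], [-292, 13, 46, 0, 0, 0.1], [-292, 13, 46, 0, 0, 0.1]],
  ],
  claw=0.6,
)

```text
time_s: 16.8
tool_pos: [0.4594, -0.3924, 0.0177]
eef_rot: [-0.001, 0.707, 0.708, 0.0]
wrist_force: [0.1, 0.5, -0.1]
finger_gap: 0.0351
grip_force: 0.0
```

Emit:
jog_arm(
  moves=[
    [[0, 0, 0, 0, 0, 0], [0, 0, 0, 0, 0, 0], [0, 0, 0, 0, 0, 0], [0, 0, 0, 0, 0, 0], [0, 0, -40, 0, 0, 0], [0, 0, -80, 0, 0, 0], [0, 0, -112, 0, 0, 0], [288, -43, -112, 0, 0, -0.1], [288, -43, -112, 0, 0, -0.1], [288, -43, -112, 0, 0, -0.1], [288, -43, -112, 0, 0, -0.1], [288, -43, -112, 0, 0, -0.1], [288, -43, -112, 0, 0, -0.1], [288, -43, -112, 0, 0, -0.1], [288, -43, -112, 0, 0, -0.1], [288, -43, -112, 0, 0, -0.1], [288, -43, -80, 0, 0, -0.1], [288, -43, -46, 0, 0, -0.1], [288, -43, -46, 0, 0, -0.1], [288, -43, -46, 0, 0, -0.1]],
  ],
  claw=1,
)

```text
time_s: 18.47
tool_pos: [0.4147, -0.1083, 0.0631]
eef_rot: [-0.001, 0.672, 0.74, -0.002]
wrist_force: [-0.6, -0.3, 1.1]
finger_gap: 0.0186
grip_force: 15.0
```

Run:
```python
from look import *
s=get_state();print(s["tool_pos"],s["finger_gap"])
k=calibration("side");im=read_camera("side");tops(im,k)
D=np.radians
P=(.5447,-.3245);y=D(20)
rows([((*P,.13),down(y)),((*P,.018),down(y))])
T=(.665,-.108)
print("to tray");rows([((*P,.13),down(y)),((*T,.13),down(0)),((*T,.055),down(0))],(np.array([*P,.018]),down(y)))
```

```text
[ 0.41472458 -0.10829822  0.0631329 ] 0.018586956414859346
red xy mm 546.1 -325.9 long -64.0 size [11.6 14.3] px [284.4 289. ]
red xy mm 551.7 -412.5 long -30.8 size [10.9 14.3] px [297.  323.2]
[-228, 107, -66] [-0.001, 0.001, -0.253] n>=6.2
[-228, 108, 46] [-0.001, 0.001, -0.253] n>=6.1
to tray
[0, 0, -112] [0.0, 0.0, 0.0] n>=2.7
[162, 187, -112] [0.0, 0.0, 0.349] n>=6.5
[162, 187, -37] [0.0, 0.0, 0.349] n>=6.0
```

Emit:
jog_arm(
  moves=[
    [[0, 0, 0, 0, 0, 0], [0, 0, 0, 0, 0, 0], [0, 0, 0, 0, 0, 0], [0, 0, -40, 0, 0, 0], [0, 0, -66, 0, 0, 0], [0, 0, -66, 0, 0, 0], [-228, 107, -66, 0, 0, -0.253], [-228, 107, -66, 0, 0, -0.253], [-228, 107, -66, 0, 0, -0.253], [-228, 107, -66, 0, 0, -0.253], [-228, 107, -66, 0, 0, -0.253], [-228, 107, -66, 0, 0, -0.253], [-228, 107, -66, 0, 0, -0.253], [-228, 107, -66, 0, 0, -0.253], [-228, 107, -25, 0, 0, -0.253], [-228, 107, 10, 0, 0, -0.253], [-228, 107, 40, 0, 0, -0.253], [-228, 107, 46, 0, 0, -0.253], [-228, 107, 46, 0, 0, -0.253], [-228, 107, 46, 0, 0, -0.253]],
  ],
  claw=0.6,
)

```text
time_s: 20.18
tool_pos: [0.545, -0.3206, 0.0181]
eef_rot: [-0.0, 0.572, 0.821, 0.0]
wrist_force: [0.1, 0.3, -0.7]
finger_gap: 0.0352
grip_force: 0.0
```

Emit:
jog_arm(
  moves=[
    [[0, 0, 0, 0, 0, 0], [0, 0, 0, 0, 0, 0], [0, 0, 0, 0, 0, 0], [0, 0, 0, 0, 0, 0], [0, 0, -40, 0, 0, 0], [0, 0, -80, 0, 0, 0], [0, 0, -112, 0, 0, 0], [162, 187, -112, 0, 0, 0.349], [162, 187, -112, 0, 0, 0.349], [162, 187, -112, 0, 0, 0.349], [162, 187, -112, 0, 0, 0.349], [162, 187, -112, 0, 0, 0.349], [162, 187, -112, 0, 0, 0.349], [162, 187, -112, 0, 0, 0.349], [162, 187, -112, 0, 0, 0.349], [162, 187, -75, 0, 0, 0.349], [162, 187, -37, 0, 0, 0.349], [162, 187, -37, 0, 0, 0.349], [162, 187, -37, 0, 0, 0.349]],
  ],
  claw=1,
)

```text
time_s: 21.77
tool_pos: [0.6628, -0.107, 0.0536]
eef_rot: [-0.001, 0.706, 0.708, -0.002]
wrist_force: [0.2, -0.4, -0.8]
finger_gap: 0.0155
grip_force: 15.0
```

Run:
```python
from look import *
s=get_state();print(s["tool_pos"],s["finger_gap"])
k=calibration("side");im=read_camera("side");tops(im,k)
cv2.imwrite("pics/s2.png",cv2.resize(im[150:350,120:390,::-1],None,fx=2,fy=2))
D=np.radians
P=(.5508,-.4112);y=D(-31.3)
rows([((*P,.13),down(y)),((*P,.018),down(y))])
T=(.693,-.110)
print("to tray");rows([((*P,.13),down(y)),((*T,.13),down(0)),((*T,.055),down(0))],(np.array([*P,.018]),down(y)))
```

```text
[ 0.66276716 -0.10702336  0.05358342] 0.01549083845212554
red xy mm 551.7 -412.5 long -30.8 size [10.9 14.3] px [297.  323.2]
[-304, -114, -74] [-0.0, 0.001, 0.548] n>=8.0
[-303, -114, 38] [-0.0, 0.001, 0.548] n>=7.8
to tray
[0, 0, -112] [0.0, 0.0, 0.0] n>=2.7
[331, -35, -112] [0.0, 0.0, -0.546] n>=8.4
[331, -35, -37] [0.0, 0.0, -0.546] n>=8.0
```

View pics/s2.png

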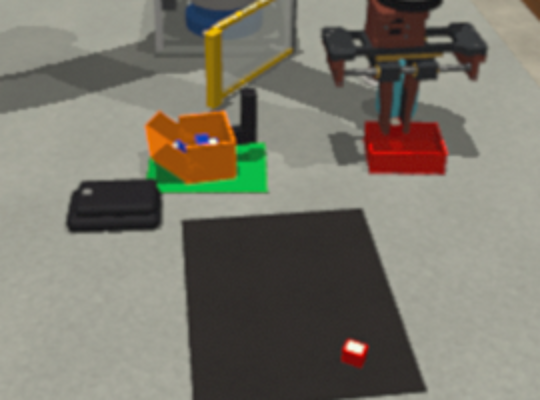

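The gripper holds the first reject over the tray (crop 400,145). One reject is left on the mat at (355,352), and the blues are in the cup.

Emit:
jog_arm(
  moves=[
    [[0, 0, 0, 0, 0, 0], [0, 0, 0, 0, 0, 0], [0, 0, 0, 0, 0, 0], [0, 0, -40, 0, 0, 0], [0, 0, -74, 0, 0, 0], [-304, -114, -74, 0, 0, 0.548], [-304, -114, -74, 0, 0, 0.548], [-304, -114, -74, 0, 0, 0.548], [-304, -114, -74, 0, 0, 0.548], [-304, -114, -74, 0, 0, 0.548], [-304, -114, -74, 0, 0, 0.548], [-304, -114, -74, 0, 0, 0.548], [-304, -114, -74, 0, 0, 0.548], [-304, -114, -74, 0, 0, 0.548], [-304, -114, -35, 0, 0, 0.548], [-304, -114, 0, 0, 0, 0.548], [-304, -114, 30, 0, 0, 0.548], [-304, -114, 38, 0, 0, 0.548], [-304, -114, 38, 0, 0, 0.548], [-304, -114, 38, 0, 0, 0.548]],
  ],
  claw=0.6,
)

```text
time_s: 23.48
tool_pos: [0.5524, -0.4103, 0.0178]
eef_rot: [0.0, 0.871, 0.491, 0.0]
wrist_force: [1.1, -0.6, -0.8]
finger_gap: 0.0351
grip_force: 0.0
```

Emit:
jog_arm(
  moves=[
    [[0, 0, 0, 0, 0, 0], [0, 0, 0, 0, 0, 0], [0, 0, 0, 0, 0, 0], [0, 0, 0, 0, 0, 0], [0, 0, -40, 0, 0, 0], [0, 0, -80, 0, 0, 0], [331, -35, -112, 0, 0, -0.546], [331, -35, -112, 0, 0, -0.546], [331, -35, -112, 0, 0, -0.546], [331, -35, -112, 0, 0, -0.546], [331, -35, -112, 0, 0, -0.546], [331, -35, -112, 0, 0, -0.546], [331, -35, -112, 0, 0, -0.546], [331, -35, -112, 0, 0, -0.546], [331, -35, -112, 0, 0, -0.546], [331, -35, -112, 0, 0, -0.546], [331, -35, -75, 0, 0, -0.546], [331, -35, -37, 0, 0, -0.546], [331, -35, -37, 0, 0, -0.546], [331, -35, -37, 0, 0, -0.546]],
  ],
  claw=1,
)

```text
time_s: 25.15
tool_pos: [0.6913, -0.1102, 0.0523]
eef_rot: [-0.001, 0.707, 0.707, -0.002]
wrist_force: [0.3, 0.4, 0.9]
finger_gap: 0.019
grip_force: 15.0
```

Run:
```python
from look import *
s=get_state();print(s["tool_pos"],s["finger_gap"])
rows([((.68,-.108,.25),down(0)),((.50,-.05,.28),down(0))])
```

```text
[ 0.69127186 -0.11023918  0.05228613] 0.018987664962786106
[2, -12, -198] [-0.004, 0.0, -0.0] n>=4.7
[60, -192, -227] [-0.004, 0.0, -0.0] n>=7.3
```

Emit:
jog_arm(
  moves=[
    [[0, 0, 0, 0, 0, 0], [0, 0, 0, 0, 0, 0], [0, 0, 0, 0, 0, 0], [0, 0, -40, 0, 0, 0], [0, 0, -80, 0, 0, 0], [0, 0, -150, 0, 0, 0], [0, 0, -198, 0, 0, 0], [0, 0, -198, 0, 0, 0], [60, -192, -227, 0, 0, 0], [60, -192, -227, 0, 0, 0], [60, -192, -227, 0, 0, 0], [60, -192, -227, 0, 0, 0], [60, -192, -227, 0, 0, 0], [60, -192, -227, 0, 0, 0], [60, -192, -227, 0, 0, 0]],
  ],
  claw=0.6,
)

```text
time_s: 26.4
tool_pos: [0.5005, -0.0479, 0.2824]
eef_rot: [-0.001, 0.706, 0.709, 0.003]
wrist_force: [1.0, 0.2, 0.0]
finger_gap: 0.0349
grip_force: 0.0
```

Run:
```python
from h import *
s=get_state();print(np.round(s["tool_pos"],4),np.round(s["joints"],4).tolist())
for c in("wrist","top","side"):
  k=calibration(c);im=read_camera(c)
  if c=="wrist": cv2.imwrite("pics/w3.png",im[:,:,::-1])
  for t,z in [("cup",.002),("cup_grip",.077),("cup_lip",.044),("pad",0),("tray",0),("bowl",.055),("door_hinge",.064)]:
    for a in pinpoint(c,t)[:2]: print(c,t,round(a["p"],2),np.round(a["xy"],1),np.round(onz(k,a["xy"],z),4))
  for t in("relay","reject"):
    for a in search_frame(c,t): print(c,t,round(a["p"],2),np.round(a["xy"]),np.round(onz(k,a["xy"],.0095),3))
  # green pad outline
  h=cv2.cvtColor(im,cv2.COLOR_RGB2HSV);m=cv2.inRange(h,(50,120,60),(75,255,255));ys,xs=np.nonzero(m)
  P=np.array([onz(k,(x,y),.002)[:2] for x,y in zip(xs,ys)],np.float32)*1000
  if len(P): print(c,"pad rect",cv2.minAreaRect(P))
```

```text
[ 0.5005 -0.0479  0.2824] [-0.8436, 0.2208, 1.0132, 1.8711, -0.2103, 1.1581, 0.2478]
wrist cup 0.92 [208.2 203. ] [ 0.4379 -0.1041  0.002 ]
wrist cup 0.17 [376.3 207.9] [ 0.6669 -0.1105  0.002 ]
wrist cup_grip 0.58 [242.6 218.3] [ 0.4871 -0.099   0.077 ]
wrist cup_grip 0.39 [150.1 215.2] [ 0.3826 -0.0955  0.077 ]
wrist cup_lip 0.8 [149.2 215.2] [ 0.3705 -0.1071  0.044 ]
wrist cup_lip 0.43 [424.8  55.6] [0.6852 0.0771 0.044 ]
wrist tray 0.96 [385.1 205.3] [ 0.6793 -0.1074  0.    ]
wrist door_hinge 0.48 [207.1 201.8] [ 0.4457 -0.0835  0.064 ]
wrist relay 0.64 [193. 207.] [ 0.419 -0.107  0.01 ]
wrist relay 0.54 [198. 221.] [ 0.425 -0.127  0.01 ]
wrist relay 0.52 [183. 211.] [ 0.405 -0.114  0.01 ]
wrist relay 0.5 [218. 218.] [ 0.451 -0.123  0.01 ]
wrist relay 0.49 [204. 213.] [ 0.433 -0.116  0.01 ]
wrist relay 0.38 [422. 133.] [ 0.712 -0.009  0.01 ]
wrist reject 0.61 [377. 211.] [ 0.666 -0.112  0.01 ]
wrist reject 0.59 [399. 213.] [ 0.695 -0.116  0.01 ]
wrist reject 0.44 [135. 255.] [ 0.334 -0.178  0.01 ]
wrist pad rect ((441.3680419921875, -105.8369140625), (98.96034240722656, 138.54936
[... 659 characters left out ...]
25, -133.03363037109375), (44.844993591308594, 134.5541229248047), 84.20085144042969)
side cup 0.69 [221.3 230. ] [ 0.4383 -0.0974  0.002 ]
side cup 0.51 [327.8 226. ] [ 0.6964 -0.1066  0.002 ]
side cup_grip 0.85 [241.9 201.4] [ 0.4873 -0.0944  0.077 ]
side cup_lip 0.87 [194.  221.3] [ 0.3759 -0.1164  0.044 ]
side pad 0.72 [222.4 231.7] [ 0.4406 -0.1018  0.    ]
side tray 0.89 [323.4 227.9] [ 0.6845 -0.1106  0.    ]
side tray 0.51 [219.6 221.7] [ 0.4364 -0.0592  0.    ]
side bowl 0.84 [229.6 144.9] [0.4878 0.2746 0.055 ]
side door_hinge 0.66 [172.8 256.7] [ 0.335  -0.2641  0.064 ]
side pad rect ((442.2363586425781, -109.7146224975586), (96.8184814453125, 139.7221221923828), 85.8947982788086)
```

View pics/w3.png

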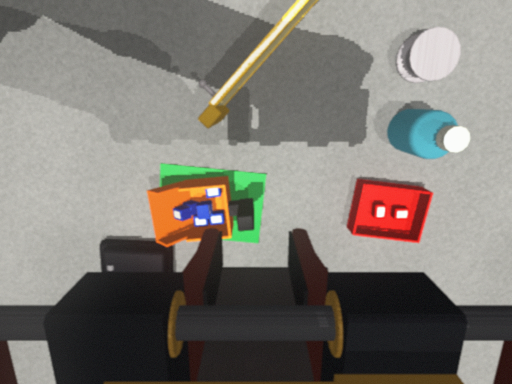

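The wrist view shows both rejects in the tray (380,211) and (402,213), and all 7 blues in the cup around (200,210). The green pad and the post (245,213) are clear. Next I look at the feeder from above and locate the bowl, the door and the cup's yaw.

Run:
```python
from h import *
rows([((.49,.30,.33),down(0))])
```

```text
[349, -10, -49] [0.0, -0.0, 0.002] n>=8.5
```

Emit:
jog_arm(
  moves=[
    [[348, -10, -48, 0, 0, 0], [348, -10, -48, 0, 0, 0], [348, -10, -48, 0, 0, 0], [348, -10, -48, 0, 0, 0], [348, -10, -48, 0, 0, 0], [348, -10, -48, 0, 0, 0], [348, -10, -48, 0, 0, 0], [348, -10, -48, 0, 0, 0], [348, -10, -48, 0, 0, 0], [348, -10, -48, 0, 0, 0], [348, -10, -48, 0, 0, 0], [348, -10, -48, 0, 0, 0]],
  ],
)

```text
time_s: 28.9
tool_pos: [0.4909, 0.297, 0.3285]
eef_rot: [0.0, 0.707, 0.707, -0.0]
wrist_force: [0.1, -0.4, -0.5]
finger_gap: 0.0345
grip_force: 0.0
```

Run:
```python
from h import *
s=get_state();print(np.round(s["tool_pos"],4),np.round(s["joints"],4).tolist())
c="wrist";k=calibration(c);im=read_camera(c);cv2.imwrite("pics/w4.png",im[:,:,::-1])
for t,z in [("bowl",.055),("feeder",0),("door_hinge",.064)]:
    for a in pinpoint(c,t)[:2]: print(c,t,round(a["p"],2),np.round(a["xy"],1),np.round(onz(k,a["xy"],z),4))
```

```text
[0.4909 0.297  0.3285] [-1.2914, 0.3294, 0.8813, 1.6342, -0.2608, 1.3027, -0.3665]
wrist bowl 0.56 [258.5 188.8] [0.4952 0.261  0.055 ]
wrist feeder 0.64 [252.1 178.3] [0.4863 0.2623 0.    ]
```

View pics/w4.png

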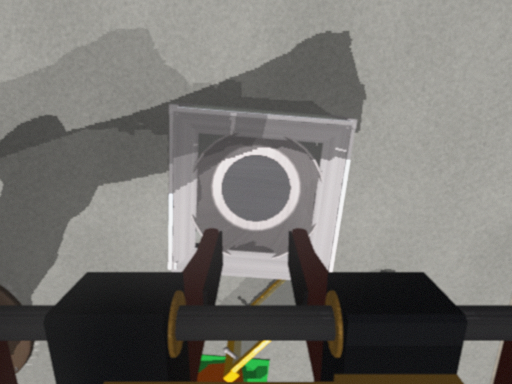

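The feeder is seen squarely: the floor ring of the bowl is centred at (256,189) and the collar corners are (174,107), (354,122), (335,278) and (170,270), so its yaw is about -0.08. The door's free edge shows at about (232,378). I test the pouring posture empty before committing to it.

```bash
cat > cup.py <<'E'
from h import *
A=0.4; BOWL=np.array([.493,.258]); CUP0=np.array([.4365,-.104,.002]); YAW0=.09; ZG=.075
def grasp():
    s,c=np.sin(A),np.cos(A); return Ro.from_matrix(np.c_[(c,0,-s),(0,-1,0),(-s,0,-c)])
def cupR(yaw,T): return Ro.from_euler("z",yaw)*Ro.from_euler("y",-T)
def tool_from_lip(lip,yaw,T):
    R=cupR(yaw,T); return R.apply(np.array([.053,0,ZG])-np.array([-.065,0,.042]))+lip, R*grasp()
def tool_from_cup(o,yaw): 
    R=cupR(yaw,0); return R.apply([.053,0,ZG])+o, R*grasp()
def lip(psi,z,out=.02): return np.array([*(BOWL+out*np.array([np.cos(psi),np.sin(psi)])),z])
E
python3 - <<'E'
from cup import *
k=calibration("wrist")
for c in [(256,189)]: print("ring",onz(k,c,.06))
cor=np.array([onz(k,c,.12)[:2] for c in [(174,107),(354,122),(335,278),(170,270)]]);print("collar",cor.round(3).tolist(),cor.mean(0))
# door free edge from w3
R=down(0);C=R.apply([.0761,.0011,-.1475])+[.5005,-.0479,.2824]
s=get_state();Rt=q2r(s["eef_rot"]);Rc=(R*Rt.inv()).as_matrix()@k["R"].T
k3={"K":k["K"],"R":Rc.T,"t":-Rc.T@C}
print("door edge",onz(k3,(210,115),.118),onz(k3,(302,6),.118))
psi=.45
for T in (0,.6,1.2,1.83):
    p,Rr=tool_from_lip(lip(psi,.2),psi,T); print(T,p.round(3),"toolz",Rr.apply([0,0,1]).round(2)); rows([(p,Rr)])
E
```

```text
ring [0.49188736 0.26260209 0.06      ]
collar [[0.406, 0.367], [0.595, 0.352], [0.587, 0.167], [0.388, 0.178]] [0.49430061 0.26604132]
door edge [0.46001729 0.01480472 0.118     ] [0.54108568 0.10413009 0.118     ]
0 [0.617 0.318 0.233] toolz [-0.35 -0.17 -0.92]
[21, 126, 96] [0.224, -0.357, 1.105] n>=9.5
0.6 [0.582 0.301 0.294] toolz [ 0.18  0.09 -0.98]
[4, 91, 35] [-0.112, 0.178, 1.116] n>=9.1
1.2 [0.522 0.272 0.322] toolz [ 0.65  0.31 -0.7 ]
[-25, 31, 7] [-0.447, 0.712, 1.057] n>=10.8
1.83 [0.455 0.24  0.306] toolz [ 0.89  0.43 -0.14]
[-58, -36, 23] [-0.795, 1.267, 0.915] n>=14.0
```

Emit:
jog_arm(
  moves=[
    [[-4, 91, 35, -0.112, 0.178, 1.116], [4, 91, 35, -0.112, 0.178, 1.116], [4, 91, 35, -0.112, 0.178, 1.116], [4, 91, 35, -0.112, 0.178, 1.116], [4, 91, 35, -0.112, 0.178, 1.116], [4, 91, 35, -0.112, 0.178, 1.116], [4, 91, 35, -0.112, 0.178, 1.116], [4, 91, 35, -0.112, 0.178, 1.116], [4, 91, 35, -0.112, 0.178, 1.116], [4, 91, 35, -0.112, 0.178, 1.116], [-58, -36, 23, -0.795, 1.267, 0.915], [-58, -36, 23, -0.795, 1.267, 0.915], [-58, -36, 23, -0.795, 1.267, 0.915], [-58, -36, 23, -0.795, 1.267, 0.915], [-58, -36, 23, -0.795, 1.267, 0.915], [-58, -36, 23, -0.795, 1.267, 0.915], [-58, -36, 23, -0.795, 1.267, 0.915], [-58, -36, 23, -0.795, 1.267, 0.915], [-58, -36, 23, -0.795, 1.267, 0.915], [-58, -36, 23, -0.795, 1.267, 0.915]],
  ],
)

```text
time_s: 30.77
tool_pos: [0.4555, 0.2406, 0.3085]
eef_rot: [-0.062, 0.911, 0.196, 0.358]
wrist_force: [2.1, -0.3, 0.4]
finger_gap: 0.0352
grip_force: 0.0
```

Run:
```python
from cup import *
s=get_state();print(np.round(s["joints"],3).tolist(),np.round(s["tool_pos"],3),"z",q2r(s["eef_rot"]).apply([0,0,1]).round(3))
p,R=tool_from_lip(lip(.45,.2),.45,1.83); rows([(p,R)])
```

```text
[-1.333, -0.273, 0.488, 2.36, 0.968, 0.51, -2.708] [0.455 0.241 0.309] z [ 0.629  0.253 -0.735]
[-3, 1, 2] [0.047, 0.686, 0.007] n>=5.5
```

Emit:
jog_arm(
  moves=[
    [[-3, 1, 2, 0.047, 0.686, 0.007], [-3, 1, 2, 0.047, 0.686, 0.007], [-3, 1, 2, 0.047, 0.686, 0.007], [-3, 1, 2, 0.047, 0.686, 0.007], [-3, 1, 2, 0.047, 0.686, 0.007], [-3, 1, 2, 0.047, 0.686, 0.007], [-3, 1, 2, 0.047, 0.686, 0.007], [-3, 1, 2, 0.047, 0.686, 0.007], [-3, 1, 2, 0.047, 0.686, 0.007], [-3, 1, 2, 0.047, 0.686, 0.007]],
  ],
)

```text
time_s: 31.6
tool_pos: [0.47, 0.2354, 0.3832]
eef_rot: [-0.093, 0.855, 0.192, 0.472]
wrist_force: [-0.1, -0.4, 0.3]
finger_gap: 0.0352
grip_force: 0.0
```

Run:
```python
from cup import *
s=get_state();print(np.round(s["joints"],3).tolist(),np.round(s["tool_pos"],3),"z",q2r(s["eef_rot"]).apply([0,0,1]).round(3))
p,R=tool_from_lip(lip(.45,.2),.45,1.83); rows([(p,R)])
```

```text
[-0.298, -0.294, -0.328, 2.381, 1.127, 0.128, -2.854] [0.47  0.235 0.383] z [ 0.772  0.339 -0.537]
[-72, -12, 32] [0.028, 0.426, 0.014] n>=3.4
```

```bash
cat > kin.py <<'E'
from h import *
import itertools
Q=[[-1.371,.411,-.013,1.596,.006,1.134,-.082],[-.8436,.2208,1.0132,1.8711,-.2103,1.1581,.2478],[-1.2914,.3294,.8813,1.6342,-.2608,1.3027,-.3665],[-1.333,-.273,.488,2.36,.968,.51,-2.708],[-.298,-.294,-.328,2.381,1.127,.128,-2.854]]
Pp=np.array([[.165,.603,.237],[.5005,-.0479,.2824],[.4909,.297,.3285],[.4555,.2406,.3085],[.47,.2354,.3832]])
O=[[0,.133,.991,-.001],[-.001,.706,.709,.003],[0,.707,.707,0],[-.062,.911,.196,.358],[-.093,.855,.192,.472]]
AX="zyzyzyz"
def chain(q,sg,c0,c7):
    R=Ro.from_euler("z",c0);out=[R]
    for i in range(7): R=R*Ro.from_euler(AX[i],sg[i]*q[i]+(c7 if i==6 else 0)); out.append(R)
    return out
if __name__=="__main__":
    res=[]
    for sg in itertools.product([1,-1],repeat=7):
        for c0 in np.arange(4)*np.pi/2:
            for c7 in np.arange(4)*np.pi/2:
                e=[(chain(q,sg,c0,c7)[-1].inv()*q2r(o)).magnitude() for q,o in zip(Q,O)]
                res.append((max(e),sg,c0,c7,np.round(e,2)))
    res.sort(key=lambda r:r[0]); [print(r) for r in res[:4]]
E
python3 kin.py
```

```text
(0.0026826118356889058, (-1, -1, -1, -1, -1, -1, -1), np.float64(3.141592653589793), np.float64(4.71238898038469), array([0., 0., 0., 0., 0.]))
(0.0026826118356889275, (-1, 1, -1, 1, -1, 1, -1), np.float64(0.0), np.float64(1.5707963267948966), array([0., 0., 0., 0., 0.]))
(0.8246294246440037, (-1, 1, -1, -1, -1, -1, -1), np.float64(3.141592653589793), np.float64(4.71238898038469), array([0.82, 0.44, 0.66, 0.55, 0.59]))
(0.8246294246440038, (-1, -1, -1, 1, -1, 1, -1), np.float64(0.0), np.float64(1.5707963267948966), array([0.82, 0.44, 0.66, 0.55, 0.59]))
```

```bash
cat >> kin.py <<'E'
SG=(-1,1,-1,1,-1,1,-1)
LO=np.array([-2.95,-.29,-1.47,.14,-1.03,.13,-2.86]);HI=np.array([2.95,1.99,1.44,2.54,4.17,1.85,2.86])
IDX=[(1,0),(2,1),(3,0),(3,2),(4,0),(4,1),(4,2),(6,0),(6,1),(6,2)]  # (rotation index, axis): offsets
def cols(q):
    C=chain(q,SG,0,np.pi/2); return np.c_[(0,0,1.),*[C[i].as_matrix()[:,a] for i,a in IDX]],C[-1]
M=np.vstack([cols(q)[0] for q in Q]); 
w=np.repeat([1,1,1,.3,1],3)
V=np.linalg.lstsq(np.r_[M*w[:,None],1e-3*np.eye(M.shape[1])],np.r_[Pp.ravel()*w,np.zeros(M.shape[1])],rcond=None)[0]
def fk(q): c,R=cols(q); return c@V,R
E
cat >> kin.py <<'E'
if __name__=="__main__":
    print(V.round(4),(M@V-Pp.ravel()).reshape(-1,3).round(4).tolist(),np.linalg.svd(M)[1].round(3))
E
python3 kin.py | tail -8
```

```text
(0.0026826118356889058, (-1, -1, -1, -1, -1, -1, -1), np.float64(3.141592653589793), np.float64(4.71238898038469), array([0., 0., 0., 0., 0.]))
(0.0026826118356889275, (-1, 1, -1, 1, -1, 1, -1), np.float64(0.0), np.float64(1.5707963267948966), array([0., 0., 0., 0., 0.]))
(0.8246294246440037, (-1, 1, -1, -1, -1, -1, -1), np.float64(3.141592653589793), np.float64(4.71238898038469), array([0.82, 0.44, 0.66, 0.55, 0.59]))
(0.8246294246440038, (-1, -1, -1, 1, -1, 1, -1), np.float64(0.0), np.float64(1.5707963267948966), array([0.82, 0.44, 0.66, 0.55, 0.59]))
[ 2.828e-01 -5.000e-04 -2.910e-02  6.000e-04  5.340e-01  0.000e+00
 -1.700e-02  4.549e-01  2.300e-03 -1.700e-03  3.429e-01] [[0.0, -0.0001, -0.0001], [-0.0, -0.0, -0.0], [0.0, 0.0001, 0.0001], [-0.0003, -0.0001, 0.0002], [0.0, 0.0, -0.0]] [4.366 4.169 3.586 1.509 1.49  0.711 0.606 0.472 0.282 0.122 0.068]
```

```bash
sed -i 's/BOWL=np.array(\[.493,.258\])/BOWL=np.array([.493,.259])/' cup.py
cat > ik.py <<'E'
from kin import *
from scipy.optimize import least_squares
import cup
def ik(p,R,q0,bias=.0):
    f=lambda q:np.r_[(fk(q)[0]-p)*5,(R.inv()*fk(q)[1]).as_rotvec(),bias*(q-q0)]
    r=least_squares(f,np.clip(q0,LO+.02,HI-.02),bounds=(LO+.01,HI-.01))
    e=f(r.x)[:6]; return r.x,np.abs(e).max(),min((r.x-LO).min(),(HI-r.x).min())
def flipR(R,fl): return R*Ro.from_euler("z",np.pi) if fl else R
E
cat > t.py <<'E'
from ik import *
rng=np.random.default_rng(0)
for a in (0.,.4,.7):
  cup.A=a
  for fl in (0,1):
    for psi in np.arange(-1.5,2.9,.4):
      best=(0,None)
      p,R=cup.tool_from_lip(cup.lip(psi,.14),psi,1.8);R=flipR(R,fl)
      pg,Rg=cup.tool_from_cup(cup.CUP0,cup.YAW0);Rg=flipR(Rg,fl)
      for i in range(8):
        q,e,m=ik(p,R,rng.uniform(LO,HI))
        if e<2e-3 and m>best[0]: best=(m,q)
      if best[0]>.08:
        qg=ik(pg,Rg,best[1],.01); print(a,fl,round(psi,2),round(best[0],2),best[1].round(2).tolist(),"grasp",round(qg[1],3),round(qg[2],2),qg[0].round(2).tolist())
E
time python3 t.py
```

```text
0.0 0 -1.1 0.17 [-1.56, 1.15, 0.66, 1.66, 0.78, 1.68, 2.29] grasp 0.405 0.01 [0.15, 0.35, -0.13, 2.43, 1.99, 0.14, 2.85]
0.0 0 -0.7 0.51 [-1.93, 1.25, 0.93, 2.01, 0.82, 1.16, 2.16] grasp 0.405 0.01 [0.15, 0.35, -0.13, 2.43, 1.99, 0.14, 2.85]
0.0 0 -0.3 0.21 [-1.63, 0.94, 0.34, 2.33, 1.43, 1.51, 1.52] grasp 0.405 0.01 [0.15, 0.35, -0.13, 2.43, 1.99, 0.14, 2.85]
0.0 0 1.7 0.3 [0.9, 1.36, -1.13, 1.88, -0.73, 1.03, 0.76] grasp 0.001 0.49 [0.14, 0.41, -0.04, 2.05, 0.03, 0.69, -1.4]
0.0 0 2.1 0.35 [0.61, 1.31, -0.99, 1.54, -0.64, 1.5, 0.59] grasp 0.001 0.49 [0.05, 0.41, 0.06, 2.05, -0.04, 0.68, -1.34]
0.0 1 -0.7 0.14 [-1.45, 0.94, 0.24, 1.98, 1.17, 1.71, -1.27] grasp 0.001 0.53 [0.72, 0.54, -0.8, 2.01, 0.53, 0.81, 1.28]
0.0 1 -0.3 0.21 [-1.73, 0.98, 0.47, 2.33, 1.41, 1.4, -1.62] grasp 0.001 0.52 [0.6, 0.49, -0.62, 2.02, 0.41, 0.76, 1.39]
0.0 1 1.7 0.12 [0.98, 1.57, -1.35, 1.88, -0.41, 0.9, -2.67] grasp 0.491 0.01 [-0.56, 0.74, 1.24, 2.14, -1.02, 1.1, -2.85]
0.4 0 -1.1 0.3 [-1.53, 0.9, 0.6, 1.67, 0.68, 1.55, 2.35] grasp 0.735 0.01 [-0.13, 0.4, 0.13, 2.44, 1.94, 0.14, 2.85]
0.4 0 -0.7 0.34 [
[... 2326 characters left out ...]
0.0 0.32 [0.2, 0.82, -0.24, 1.52, 0.21, 1.53, 1.54]
0.7 1 -0.3 0.27 [-0.78, 0.36, -0.56, 2.27, 1.39, 1.35, -1.0] grasp 0.0 0.07 [0.63, 1.08, -1.04, 1.48, 0.66, 1.78, 1.1]
0.7 1 1.3 0.11 [1.06, 0.7, -1.27, 2.21, -0.92, 0.47, -2.62] grasp 0.67 0.01 [-0.54, 1.34, 1.43, 1.74, -0.9, 1.75, -2.85]
0.7 1 1.7 0.17 [0.58, 0.6, -0.68, 1.92, -0.86, 1.08, -2.49] grasp 0.67 0.01 [-0.54, 1.34, 1.43, 1.74, -0.9, 1.75, -2.85]
0.7 1 2.1 0.21 [0.51, 0.82, -0.82, 1.59, -0.48, 1.35, -2.65] grasp 0.67 0.01 [-0.54, 1.34, 1.43, 1.74, -0.9, 1.75, -2.85]
0.7 1 2.5 0.14 [0.26, 0.94, -0.74, 1.29, -0.34, 1.71, -2.58] grasp 0.671 0.01 [-0.54, 1.34, 1.43, 1.74, -0.9, 1.75, -2.85]
real	0m20.545s
user	0m20.953s
sys	0m0.064s
```

```bash
cat > sim.py <<'E'
from ik import *
from scipy.optimize import lsq_linear
def jac(q,h=1e-5):
    p,R=fk(q);J=np.zeros((6,7))
    for i in range(7):
        d=q.copy();d[i]+=h;p2,R2=fk(d);J[:3,i]=(p2-p)/h;J[3:,i]=(R2*R.inv()).as_rotvec()/h
    return J
def follow(q,p1,R1,dp=.006,dr=.02,lam=.01):
    """least-norm differential IK along a straight path"""
    q=np.array(q,float);p0,R0=fk(q);w=(R1*R0.inv()).as_rotvec();n=int(max(np.linalg.norm(p1-p0)/dp,np.linalg.norm(w)/dr,1))
    for i in list(range(1,n+1))+[n,n]:
        p,R=fk(q);e=np.r_[p0+(p1-p0)*i/n-p,(Ro.from_rotvec(w*i/n)*R0*R.inv()).as_rotvec()]
        A=np.r_[jac(q),lam*np.eye(7)]
        q=q+lsq_linear(A,np.r_[e,np.zeros(7)],bounds=(np.minimum(LO-q,0)-1e-9,np.maximum(HI-q,0)+1e-9)).x
    p,R=fk(q);return q,np.linalg.norm(p-p1),(R1*R.inv()).magnitude(),min((q-LO).min(),(HI-q).min())
E
python3 - <<'E'
from sim import *
q=follow(Q[1],np.array([.4909,.297,.3285]),down(0));print(q[0].round(3),Q[2])
q=follow(Q[0],np.array([.42,.1,.25]),down(.7));q=follow(q[0],np.array([.461,-.148,.25]),down(0));print(q[0].round(3))
cup.BOWL=np.array([.493,.258]);psi=.45
q=Q[2]
for T in(.6,1.83):
    p,R=cup.tool_from_lip(cup.lip(psi,.2),psi,T);q,*r=follow(q,p,R);print(T,q.round(3),np.round(r,3))
E
```

```text
[-1.288  0.328  0.876  1.635 -0.259  1.301 -0.368] [-1.2914, 0.3294, 0.8813, 1.6342, -0.2608, 1.3027, -0.3665]
[-0.426  0.172  0.734  1.945 -0.131  1.071  0.364]
0.6 [-1.338  0.486  1.126  1.671 -0.529  1.089 -1.214] [0.    0.    0.314]
1.83 [-0.373 -0.29  -0.237  2.159  1.191  0.13  -2.86 ] [ 0.255  0.202 -0.   ]
```

```bash
cat > t2.py <<'E'
from sim import *
q0=np.array(get_state()["joints"]);print(q0.round(2))
def run(a,psi,fl,verbose=0,mid=(.42,.05)):
    cup.A=a;q=q0;log=[]
    pg,Rg=cup.tool_from_cup(cup.CUP0,cup.YAW0)
    T=[((.47,.2,.38),Rr) for Rr in[down(-.5)]]
    T+=[((.48,.0,.30),down(0)),(pg+[0,0,.12],flipR(Rg,fl)),(pg,flipR(Rg,fl)),(pg+[0,0,.22],flipR(Rg,fl))]
    y0=cup.YAW0
    for f in (.33,.67,1):
        y=y0+(psi-y0)*f;L=cup.lip(psi,.2)
        pL,_=cup.tool_from_lip(L,psi,0);p=(pg+[0,0,.22])*(1-f)+(pL+[0,0,.08])*f
        T.append((p,flipR(cup.cupR(y,0)*cup.grasp(),fl)))
    for t,z in((.5,.22),(1.0,.18),(1.4,.15),(1.8,.14)):
        p,R=cup.tool_from_lip(cup.lip(psi,z),psi,t);T.append((p,flipR(R,fl)))
    mm=9;ee=0
    for i,(p,R) in enumerate(T):
        q,e,er,m=follow(q,np.array(p),R,.015,.05);
        if i>=2: mm=min(mm,m)
        ee=max(ee,e+er)
        if verbose: print(i,np.round(p,3),q.round(2),round(e,4),round(er,3),round(m,2))
    return mm,ee,q
if __name__=="__main__":
  for a in(.3,.5,.7):
    for fl,ps in((0,(1.5,1.8,2.1)),(1,(-1.2,-.9,-.6))):
      for psi in ps: r=run(a,psi,fl);print(a,fl,psi,round(r[0],2),round(r[1],3),r[2].round(2))
E
time python3 t2.py
```

```text
[-0.3  -0.29 -0.33  2.38  1.13  0.13 -2.85]
0.3 0 1.5 0.0 0.0 [ 0.92  0.98 -1.02  2.09 -1.03  0.86  0.93]
0.3 0 1.8 0.0 0.0 [ 0.49  0.84 -0.53  1.84 -1.03  1.39  0.93]
0.3 0 2.1 0.0 0.0 [ 0.1   0.87 -0.1   1.6  -1.03  1.8   0.96]
0.3 1 -1.2 0.17 0.0 [-1.47  0.98  0.58  1.58  0.67  1.68 -0.79]
0.3 1 -0.9 0.32 0.0 [-1.63  0.89  0.6   1.85  0.83  1.44 -0.9 ]
0.3 1 -0.6 0.28 0.0 [-1.72  0.78  0.55  2.11  1.08  1.29 -1.11]
0.5 0 1.5 0.0 0.0 [ 0.85  0.76 -0.94  2.09 -1.03  0.86  0.82]
0.5 0 1.8 0.0 0.0 [ 0.35  0.68 -0.35  1.85 -1.03  1.37  0.88]
0.5 0 2.1 0.0 0.0 [-0.06  0.77  0.12  1.62 -1.03  1.78  0.97]
0.5 1 -1.2 0.13 0.0 [-1.47  0.87  0.59  1.59  0.59  1.59 -0.75]
0.5 1 -0.9 0.12 0.0 [-1.63  0.76  0.62  1.85  0.76  1.36 -0.82]
0.5 1 -0.6 0.08 0.0 [-1.71  0.63  0.56  2.11  1.03  1.2  -0.98]
0.7 0 1.5 -0.0 0.004 [ 0.69  0.53 -0.77  2.07 -1.03  0.9   0.71]
0.7 0 1.8 -0.0 0.004 [ 0.11  0.54 -0.08  1.87 -1.03  1.37  0.84]
0.7 0 2.1 -0.0 0.004 [ 0.04  0.66 -0.07  1.63 -0.86  1.57  0.84]
0.7 1 -1.2 -0.0 0.056 [-0.87  0.71 -0.32  1.57  0.87  1.84 -1.04]
0.7 1 -0.9 -0.0 0.238 [-0.96  0.59 -0.28  1.81  0.99  1.64 -0.99]
0.7 1 -0.6 -0.0 0.326 [-1.16  0.44 -0.09  2.06  1.1   1.38 -0.95]
real	0m4.072s
user	0m4.513s
sys	0m0.088s
```

```bash
sed -i 's/A=0.4/A=0.3/' cup.py
python3 - <<'E'
from t2 import *
print(run(.3,-.8,1,1)[:2])
pg,Rg=cup.tool_from_cup(cup.CUP0,cup.YAW0)
rows([((.47,.2,.38),down(-.5)),((.48,.0,.30),down(0))])
rows([(pg+[0,0,.12],flipR(Rg,1))],(np.array([.48,0,.3]),down(0)))
E
```

```text
[-0.3  -0.29 -0.33  2.38  1.13  0.13 -2.85]
0 [0.47 0.2  0.38] [-0.9   0.11  0.46  1.67 -0.05  1.37 -0.94] 0.0 0.0 0.4
1 [0.48 0.   0.3 ] [-0.63  0.1   0.59  1.88 -0.06  1.18 -0.03] 0.0 0.0 0.39
2 [ 0.489 -0.099  0.197] [-0.21  0.43  0.38  1.75 -0.08  1.28  1.86] 0.0 0.0 0.57
3 [ 0.489 -0.099  0.077] [-0.18  0.58  0.34  1.84 -0.14  1.05  1.89] 0.0 0.0 0.7
4 [ 0.489 -0.099  0.297] [-0.23  0.34  0.4   1.63 -0.05  1.49  1.84] 0.0 0.0 0.36
5 [ 0.522 -0.014  0.302] [-0.32  0.38  0.41  1.56 -0.18  1.53  1.49] 0.0 0.0 0.32
6 [0.556 0.074 0.308] [-0.41  0.43  0.43  1.49 -0.31  1.53  1.13] 0.0 0.0 0.32
7 [0.589 0.16  0.313] [-0.51  0.46  0.46  1.43 -0.43  1.5   0.77] 0.0 0.0 0.35
8 [0.568 0.182 0.306] [-0.91  0.28  0.53  1.68  0.05  1.15  0.34] 0.0 0.0 0.57
9 [0.532 0.219 0.297] [-1.33  0.3   0.57  1.87  0.61  1.11 -0.32] 0.0 0.0 0.59
10 [0.498 0.254 0.272] [-1.55  0.53  0.58  1.95  0.84  1.22 -0.73] 0.0 0.0 0.59
11 [0.466 0.287 0.247] [-1.68  0.85  0.59  1.93  0.9   1.38 -0.96] 0.0 0.0 0.47
(np.float64(0.31533971117217674), np.float64(1.9275508356869476e-09))
[-11, 32, -10] [0.342, -0.961, -0.575] n>=9.4
[-122, 216, -27] [0.589, -0.876, -1.029] n>=11.8
[-99, 9, 103] [0.249, 0.227, -1.647] n>=13.5
```

Emit:
jog_arm(
  moves=[
    [[-11, 32, -10, 0.342, -0.961, -0.575], [-11, 32, -10, 0.342, -0.961, -0.575], [-11, 32, -10, 0.342, -0.961, -0.575], [-11, 32, -10, 0.342, -0.961, -0.575], [-11, 32, -10, 0.342, -0.961, -0.575], [-11, 32, -10, 0.342, -0.961, -0.575], [-11, 32, -10, 0.342, -0.961, -0.575], [-11, 32, -10, 0.342, -0.961, -0.575], [-11, 32, -10, 0.342, -0.961, -0.575], [-11, 32, -10, 0.342, -0.961, -0.575], [-11, 32, -10, 0.342, -0.961, -0.575], [-11, 32, -10, 0.342, -0.961, -0.575], [-122, 216, -27, 0.589, -0.876, -1.029], [-122, 216, -27, 0.589, -0.876, -1.029], [-122, 216, -27, 0.589, -0.876, -1.029], [-122, 216, -27, 0.589, -0.876, -1.029], [-122, 216, -27, 0.589, -0.876, -1.029], [-122, 216, -27, 0.589, -0.876, -1.029], [-122, 216, -27, 0.589, -0.876, -1.029], [-122, 216, -27, 0.589, -0.876, -1.029]],
  ],
  claw=0.4,
)

```text
time_s: 33.27
tool_pos: [0.4794, 0.0041, 0.2979]
eef_rot: [-0.003, 0.705, 0.709, 0.0]
wrist_force: [0.2, 1.2, 0.6]
finger_gap: 0.0524
grip_force: 0.0
```

```bash
cat > cupview.py <<'E'
from cup import *
from scipy.optimize import least_squares
def fit():
    """post top outline and orange outline from the wrist view"""
    k=calibration("wrist");im=read_camera("wrist")
    g=pinpoint("wrist","cup_grip");l=pinpoint("wrist","cup_lip");o=pinpoint("wrist","cup")
    for n,r,z in(("grip",g,.077),("lip",l,.044),("org",o,.002)):
        for a in r[:2]: print(n,round(a["p"],2),np.round(a["xy"]),np.round(onz(k,a["xy"],z)[:2],4))
    return k,im
E
python3 - <<'E'
from cupview import *
s=get_state();print(np.round(s["joints"],2).tolist(),np.round(s["tool_pos"],3))
k,im=fit();cv2.imwrite("pics/w5.png",im[:,:,::-1])
pg,Rg=tool_from_cup(CUP0,YAW0);rows([(pg+[0,0,.12],Rg*Ro.from_euler("z",np.pi))])
E
```

```text
[-0.47, 0.1, 0.41, 1.87, -0.05, 1.18, -0.05] [0.479 0.004 0.298]
grip 0.89 [261. 255.] [ 0.486  -0.0996]
lip 0.75 [177. 247.] [ 0.3748 -0.106 ]
org 0.68 [224. 232.] [ 0.4338 -0.1004]
org 0.58 [404. 243.] [ 0.6953 -0.1162]
[-107, 9, 101] [0.251, 0.222, -1.637] n>=13.4
```

View pics/w5.png

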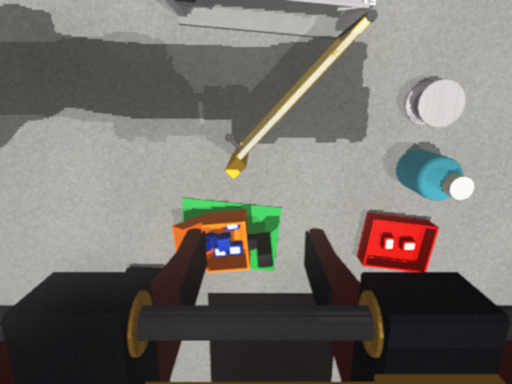

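The cup is unmoved, with its post at (264,250), clear between the fingers. I move above it.

Emit:
jog_arm(
  moves=[
    [[-107, 9, 101, 0.251, 0.222, -1.637], [-107, 9, 101, 0.251, 0.222, -1.637], [-107, 9, 101, 0.251, 0.222, -1.637], [-107, 9, 101, 0.251, 0.222, -1.637], [-107, 9, 101, 0.251, 0.222, -1.637], [-107, 9, 101, 0.251, 0.222, -1.637], [-107, 9, 101, 0.251, 0.222, -1.637], [-107, 9, 101, 0.251, 0.222, -1.637], [-107, 9, 101, 0.251, 0.222, -1.637], [-107, 9, 101, 0.251, 0.222, -1.637], [-107, 9, 101, 0.251, 0.222, -1.637], [-107, 9, 101, 0.251, 0.222, -1.637], [-107, 9, 101, 0.251, 0.222, -1.637], [-107, 9, 101, 0.251, 0.222, -1.637], [-107, 9, 101, 0.251, 0.222, -1.637], [-107, 9, 101, 0.251, 0.222, -1.637], [-107, 9, 101, 0.251, 0.222, -1.637]],
  ],
)

```text
time_s: 34.88
tool_pos: [0.4891, -0.1002, 0.1966]
eef_rot: [-0.15, -0.042, 0.988, -0.007]
wrist_force: [0.8, 0.8, 0.3]
finger_gap: 0.0527
grip_force: 0.0
```

Run:
```python
from cupview import *
s=get_state();print(np.round(s["joints"],2).tolist(),np.round(s["tool_pos"],3))
k,im=fit();cv2.imwrite("pics/w6.png",im[:,:,::-1])
pg,Rg=tool_from_cup(CUP0,YAW0);rows([(pg,Rg*Ro.from_euler("z",np.pi))])
```

```text
[-0.08, 0.42, 0.2, 1.74, -0.02, 1.29, 1.78] [ 0.489 -0.1    0.197]
grip 0.92 [257. 239.] [ 0.4921 -0.0976]
lip 0.9 [257. 108.] [ 0.3705 -0.1073]
org 0.55 [256. 179.] [ 0.4361 -0.1031]
[-36, 2, 114] [-0.0, -0.001, -0.004] n>=2.9
```

View pics/w6.png

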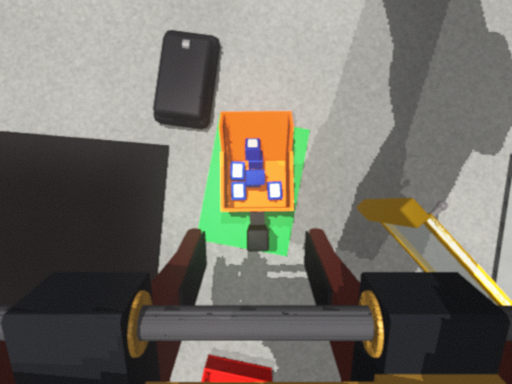

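The cup is exactly aligned in the picture with its post at (258,238), centred between the fingers. I descend and grip.

Emit:
jog_arm(
  moves=[
    [[-12, 1, 38, 0, 0, 0], [-24, 2, 76, 0, 0, 0], [-32, 2, 104, 0, 0, 0], [-36, 2, 114, 0, 0, 0], [-36, 2, 114, 0, 0, 0], [-36, 2, 114, 0, 0, 0]],
  ],
)

```text
time_s: 35.58
tool_pos: [0.4897, -0.0989, 0.0775]
eef_rot: [-0.15, -0.043, 0.988, -0.007]
wrist_force: [-0.1, 0.2, 1.3]
finger_gap: 0.0525
grip_force: 0.0
```

Emit:
jog_arm(
  moves=[
    [[0, 0, 0, 0, 0, 0], [0, 0, 0, 0, 0, 0], [0, 0, 0, 0, 0, 0], [0, 0, 0, 0, 0, 0], [0, 0, 0, 0, 0, 0], [0, 0, 0, 0, 0, 0], [0, 0, 0, 0, 0, 0]],
  ],
  claw=1,
  grip_force=45,
)

```text
time_s: 36.17
tool_pos: [0.4895, -0.0988, 0.0773]
eef_rot: [-0.15, -0.044, 0.988, -0.007]
wrist_force: [1.1, -0.9, 4.6]
finger_gap: 0.0175
grip_force: 45.0
```

Run:
```python
from sim import *
from cup import *
s=get_state();p=np.array(s["tool_pos"]);R=q2r(s["eef_rot"]);print(p.round(4),s["finger_gap"],(Rz:=R.as_euler("zyx")).round(3))
pg,Rg=tool_from_cup(CUP0,YAW0);print(pg)
psi=-.8;F=Ro.from_euler("z",np.pi)
up=p+[0,0,.22]
pL,RL=tool_from_lip(lip(psi,.2),psi,0)
rows([(up,R),(pL+[0,0,.08],RL*F)])
```

```text
[ 0.4895 -0.0988  0.0773] 0.017469765438564773 [ 3.049 -0.3    3.113]
[ 0.48928549 -0.09923644  0.077     ]
[65, 0, -210] [0.0, 0.0, 0.0] n>=5.3
[-47, 249, -262] [-0.264, -0.001, 0.848] n>=8.7
```

Emit:
jog_arm(
  moves=[
    [[3, 0, -10, 0, 0, 0], [10, 0, -32, 0, 0, 0], [18, 0, -58, 0, 0, 0], [26, 0, -84, 0, 0, 0], [34, 0, -110, 0, 0, 0], [42, 0, -136, 0, 0, 0], [50, 0, -162, 0, 0, 0], [58, 0, -188, 0, 0, 0], [65, 0, -210, 0, 0, 0], [65, 0, -210, 0, 0, 0], [65, 0, -210, 0, 0, 0]],
  ],
)

```text
time_s: 37.08
tool_pos: [0.4899, -0.0985, 0.2976]
eef_rot: [-0.149, -0.044, 0.988, -0.007]
wrist_force: [0.6, -0.9, -3.4]
finger_gap: 0.018
grip_force: 45.0
```

Run:
```python
from cup import *
s=get_state();print(np.round(s["tool_pos"],4),s["finger_gap"],np.round(s["wrist_force"],2),np.round(s["torque"],3))
im=read_camera("wrist");a=im[:,:,::-1];b=read_camera("side")[60:350,100:420,::-1]
cv2.imwrite("pics/l1.png",np.hstack([cv2.resize(a,(400,300)),cv2.resize(b,(400,300))]))
psi=-.8;F=Ro.from_euler("z",np.pi);pL,RL=tool_from_lip(lip(psi,.2),psi,0)
rows([(pL+[0,0,.08],RL*F)])
k=calibration("wrist");[print(t,[(round(x["p"],2),np.round(x["xy"])) for x in pinpoint("wrist",t)[:1]]) for t in("cup_lip","cup")]
R=q2r(s["eef_rot"])*F*grasp().inv();p=np.array(s["tool_pos"]) if 0 else np.array(s["tool_pos"])
for v in((-.065,0,.042),(0,0,0)): print(px(k,p+R.apply(np.array(v)-[.053,0,ZG])))
```

```text
[ 0.4899 -0.0985  0.2976] 0.018010030199816382 [ 0.63 -0.85 -3.38] [ 0.099 -0.576 -0.061]
[-112, 248, -53] [-0.264, -0.003, 0.848] n>=7.1
cup_lip [(0.73, array([254., 135.]))]
cup [(0.85, array([255., 168.]))]
[252.58931606  53.37292921]
[253.07251665 169.50200817]
```

View pics/l1.png

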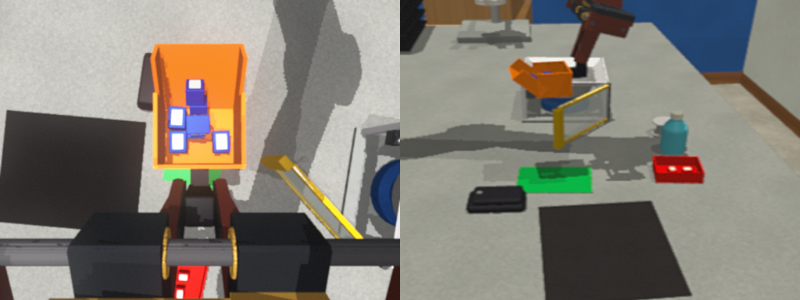

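The wrist view shows the lifted cup with the pieces still inside and its lip at (250,57) against the 53 predicted. The side view shows it upright. I carry it to the feeder.

Emit:
jog_arm(
  moves=[
    [[-5, 10, -2, -0.011, 0, 0.035], [-14, 31, -7, -0.033, 0, 0.106], [-23, 52, -11, -0.055, 0, 0.177], [-33, 72, -15, -0.077, 0, 0.247], [-42, 93, -20, -0.099, -0.001, 0.318], [-51, 114, -24, -0.121, -0.001, 0.389], [-61, 134, -29, -0.143, -0.001, 0.459], [-70, 155, -33, -0.165, -0.002, 0.53], [-79, 176, -38, -0.187, -0.002, 0.6], [-89, 197, -42, -0.209, -0.002, 0.671], [-98, 217, -46, -0.231, -0.003, 0.742], [-107, 238, -51, -0.253, -0.003, 0.813], [-112, 248, -53, -0.264, -0.003, 0.848], [-112, 248, -53, -0.264, -0.003, 0.848], [-112, 248, -53, -0.264, -0.003, 0.848]],
  ],
)

```text
time_s: 38.53
tool_pos: [0.5893, 0.1592, 0.3123]
eef_rot: [-0.138, 0.384, 0.911, 0.057]
wrist_force: [1.1, -0.0, -2.7]
finger_gap: 0.0177
grip_force: 45.0
```

```bash
cat > pour.py <<'E'
from cup import *
psi=-.8;F=Ro.from_euler("z",np.pi)
def path(Ts,zs,out=.02):
    rows([(lambda pr:(pr[0],pr[1]*F))(tool_from_lip(lip(psi,z,out),psi,t)) for t,z in zip(Ts,zs)])
E
python3 - <<'E'
from pour import *
s=get_state();print(np.round(s["tool_pos"],4),np.round(s["joints"],2).tolist())
for c in("wrist",):
  k=calibration(c);read_camera(c)
  for t,z in(("bowl",.055),("feeder",0),("door_hinge",.064)):
    for a in pinpoint(c,t)[:2]: print(c,t,round(a["p"],2),np.round(a["xy"],1),np.round(onz(k,a["xy"],z),4))
path(np.arange(.1,1.01,.1),np.linspace(.27,.19,10))
E
```

```text
[0.5893 0.1592 0.3123] [-0.38, 0.45, 0.26, 1.42, -0.35, 1.48, 0.71]
wrist door_hinge 0.9 [246.5 225.2] [0.5818 0.1518 0.064 ]
wrist door_hinge 0.4 [ 51.1 282. ] [ 0.4571 -0.0681  0.064 ]
[6, 1, 1] [0.0, -0.098, -0.001] n>=0.8
[11, 1, 0] [0.0, -0.198, -0.001] n>=1.6
[18, 1, 0] [0.0, -0.298, -0.001] n>=2.4
[25, 1, 1] [0.0, -0.398, -0.001] n>=3.2
[33, 1, 3] [0.0, -0.498, -0.001] n>=4.0
[41, 1, 6] [0.0, -0.598, -0.001] n>=4.8
[50, 1, 11] [-0.0, -0.698, -0.001] n>=5.6
[59, 1, 16] [-0.0, -0.798, -0.001] n>=6.4
[69, 1, 23] [-0.0, -0.898, -0.001] n>=7.2
[78, 1, 31] [-0.0, -0.998, -0.001] n>=8.0
```

Emit:
jog_arm(
  moves=[
    [[6, 1, 1, 0, -0.098, 0], [11, 1, 0, 0, -0.198, 0], [18, 1, 0, 0, -0.298, 0], [25, 1, 1, 0, -0.398, 0], [33, 1, 3, 0, -0.498, 0], [41, 1, 6, 0, -0.598, 0], [50, 1, 11, 0, -0.698, 0], [59, 1, 16, 0, -0.798, 0], [69, 1, 23, 0, -0.898, 0], [78, 1, 31, 0, -0.998, 0], [78, 1, 31, 0, -0.998, 0], [78, 1, 31, 0, -0.998, 0]],
  ],
)

```text
time_s: 39.73
tool_pos: [0.5308, 0.2215, 0.3059]
eef_rot: [0.315, 0.364, 0.866, -0.134]
wrist_force: [0.5, -0.5, -3.0]
finger_gap: 0.0175
grip_force: 45.0
```

Run:
```python
from pour import *
s=get_state();print(np.round(s["tool_pos"],4),np.round(s["joints"],2).tolist(),s["finger_gap"],np.round(s["wrist_force"],1))
a=read_camera("top")[130:290,70:280,::-1];b=read_camera("side")[60:220,150:360,::-1]
cv2.imwrite("pics/p1.png",np.hstack([cv2.resize(a,(400,305)),cv2.resize(b,(400,305))]))
path(np.r_[np.arange(1.05,1.26,.05),np.arange(1.29,1.75,.035)],np.r_[np.linspace(.18,.145,5),np.linspace(.143,.135,14)])
```

```text
[0.5308 0.2215 0.3059] [-1.12, 0.27, 0.29, 1.85, 0.68, 1.18, -0.37] 0.01754208363163754 [ 0.5 -0.5 -3. ]
[11, -1, 3] [-0.0, -0.052, -0.002] n>=0.4
[20, -1, 4] [-0.0, -0.102, -0.002] n>=0.8
[29, -1, 6] [-0.0, -0.152, -0.002] n>=1.2
[39, -1, 9] [-0.0, -0.202, -0.002] n>=1.6
[49, -1, 11] [-0.001, -0.252, -0.002] n>=2.0
[54, -1, 9] [-0.001, -0.292, -0.002] n>=2.3
[58, -1, 7] [-0.001, -0.327, -0.002] n>=2.6
[62, -1, 5] [-0.001, -0.362, -0.002] n>=2.9
[66, -1, 3] [-0.001, -0.397, -0.002] n>=3.2
[70, -1, 1] [-0.001, -0.432, -0.002] n>=3.5
[74, -1, -1] [-0.001, -0.467, -0.002] n>=3.7
[78, -1, -2] [-0.001, -0.502, -0.002] n>=4.0
[82, -1, -4] [-0.001, -0.537, -0.002] n>=4.3
[86, -1, -5] [-0.001, -0.572, -0.002] n>=4.6
[91, -1, -6] [-0.001, -0.607, -0.002] n>=4.9
[95, -1, -8] [-0.001, -0.642, -0.002] n>=5.1
[99, -1, -8] [-0.001, -0.677, -0.002] n>=5.4
[104, -1, -9] [-0.001, -0.712, -0.002] n>=5.7
[108, -1, -10] [-0.001, -0.747, -0.002] n>=6.0
```

View pics/p1.png

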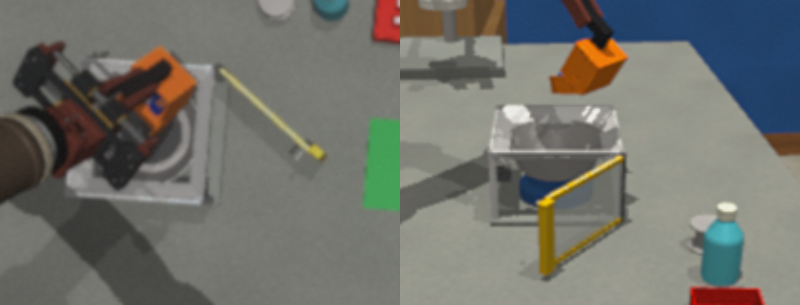

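The top crop shows the cup over the feeder ring, held from the left; the side crop shows its spout tipping down above the bowl, clear of the walls. I pour slowly.

Emit:
jog_arm(
  moves=[
    [[11, -1, 3, 0, -0.052, 0], [20, -1, 4, 0, -0.102, 0], [29, -1, 6, 0, -0.152, 0], [39, -1, 9, 0, -0.202, 0], [49, -1, 11, 0, -0.252, 0], [54, -1, 9, 0, -0.292, 0], [58, -1, 7, 0, -0.327, 0], [62, -1, 5, 0, -0.362, 0], [66, -1, 3, 0, -0.397, 0], [70, -1, 1, 0, -0.432, 0], [74, -1, -1, 0, -0.467, 0], [78, -1, -2, 0, -0.502, 0], [82, -1, -4, 0, -0.537, 0], [86, -1, -5, 0, -0.572, 0], [91, -1, -6, 0, -0.607, 0], [95, -1, -8, 0, -0.642, 0], [99, -1, -8, 0, -0.677, 0], [104, -1, -9, 0, -0.712, 0], [108, -1, -10, 0, -0.747, 0], [108, -1, -10, 0, -0.747, 0]],
  ],
)

```text
time_s: 41.5
tool_pos: [0.469, 0.2843, 0.2437]
eef_rot: [0.611, 0.291, 0.69, -0.258]
wrist_force: [-0.5, -0.6, -2.2]
finger_gap: 0.0177
grip_force: 45.0
```

Run:
```python
from pour import *
s=get_state();print(np.round(s["tool_pos"],4),np.round(s["joints"],2).tolist(),s["finger_gap"],np.round(s["wrist_force"],1))
a=read_camera("top")[130:290,70:280,::-1];b=read_camera("side")[60:220,150:360,::-1]
cv2.imwrite("pics/p2.png",np.hstack([cv2.resize(a,(400,305)),cv2.resize(b,(400,305))]))
path([1.8,1.85,1.9,1.95],[.14]*4)
```

```text
[0.469  0.2843 0.2437] [-1.48, 0.76, 0.33, 1.92, 0.99, 1.5, -1.04] 0.01765801233734382 [-0.5 -0.6 -2.2]
[-2, 0, -6] [0.0, -0.053, -0.0] n>=0.4
[2, 0, -10] [0.0, -0.103, -0.0] n>=0.8
[6, 0, -15] [0.0, -0.153, -0.0] n>=1.2
[10, 0, -20] [0.0, -0.203, -0.0] n>=1.6
```

View pics/p2.png

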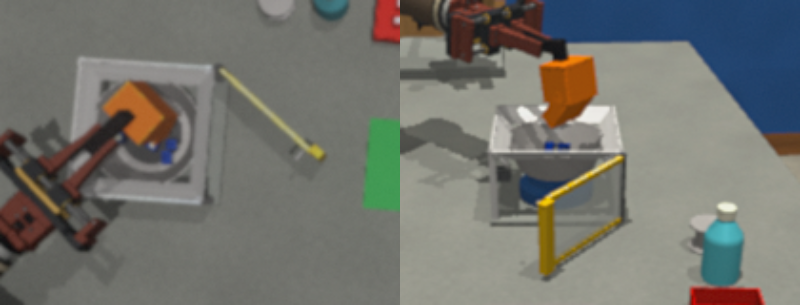

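Some blues already lie in the bowl (crop 165,150). I tip further and shake a little.

Emit:
jog_arm(
  moves=[
    [[-2, 0, -6, 0, -0.053, 0], [2, 0, -10, 0, -0.103, 0], [6, 0, -15, 0, -0.153, 0], [10, 0, -20, 0, -0.203, 0], [10, 0, -20, 0, -0.203, 0], [10, 0, -20, 0, -0.203, 0], [10, 0, -20, 0, -0.14, 0], [10, 0, -20, 0, -0.22, 0], [10, 0, -20, 0, -0.15, 0], [10, 0, -20, 0, -0.22, 0], [10, 0, -20, 0, -0.203, 0], [10, 0, -20, 0, -0.203, 0]],
  ],
)

```text
time_s: 42.6
tool_pos: [0.4554, 0.298, 0.2384]
eef_rot: [0.676, 0.266, 0.626, -0.285]
wrist_force: [-0.0, 0.5, -1.9]
finger_gap: 0.0178
grip_force: 45.0
```

Run:
```python
from pour import *
s=get_state();print(np.round(s["tool_pos"],4),np.round(s["joints"],2).tolist(),s["finger_gap"],np.round(s["wrist_force"],1))
a=read_camera("top");b=read_camera("side")
for c in("top","side"):
  k=calibration(c)
  for r in search_frame(c,"relay"): print(c,round(r["p"],2),np.round(r["xy"]),onz(k,r["xy"],.068).round(3))
cv2.imwrite("pics/p3.png",np.hstack([cv2.resize(a[130:290,70:280,::-1],(400,305)),cv2.resize(b[60:220,150:360,::-1],(400,305))]))
print("back");path([1.6,1.2,.8,.4,0],[.16,.19,.22,.25,.28])
```

```text
[0.4554 0.298  0.2384] [-1.53, 0.91, 0.35, 1.89, 1.0, 1.61, -1.11] 0.01780790797929472 [-0.   0.5 -1.9]
top 0.6 [159. 212.] [0.455 0.231 0.068]
top 0.42 [281. 136.] [ 0.667 -0.114  0.068]
back
[-35, 0, 41] [-0.0, 0.347, -0.003] n>=2.8
[-66, 0, 92] [0.001, 0.747, -0.003] n>=6.0
[-79, 0, 140] [0.001, 1.147, -0.003] n>=9.2
[-74, 0, 177] [0.002, 1.547, -0.003] n>=12.4
[-59, 0, 198] [0.003, 1.947, -0.003] n>=15.6
```

View pics/p3.png

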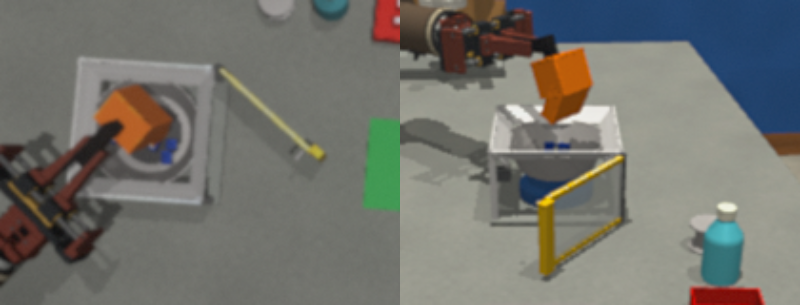

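Emit:
jog_arm(
  moves=[
    [[-35, 0, 41, 0, 0.347, 0], [-35, 0, 41, 0, 0.347, 0], [-35, 0, 41, 0, 0.347, 0], [-66, 0, 92, 0, 0.747, 0], [-66, 0, 92, 0, 0.747, 0], [-66, 0, 92, 0, 0.747, 0], [-66, 0, 92, 0, 0.747, 0], [-79, 0, 140, 0, 1.147, 0], [-79, 0, 140, 0, 1.147, 0], [-79, 0, 140, 0, 1.147, 0], [-79, 0, 140, 0, 1.147, 0], [-74, 0, 177, 0, 1.547, 0], [-74, 0, 177, 0, 1.547, 0], [-74, 0, 177, 0, 1.547, 0], [-74, 0, 177, 0, 1.547, 0], [-59, 0, 198, 0, 1.947, 0], [-59, 0, 198, 0, 1.947, 0], [-59, 0, 198, 0, 1.947, 0], [-59, 0, 198, 0, 1.947, 0], [-59, 0, 198, 0, 1.947, 0]],
  ],
)

```text
time_s: 44.47
tool_pos: [0.589, 0.1579, 0.309]
eef_rot: [-0.138, 0.387, 0.91, 0.055]
wrist_force: [0.5, 0.5, -1.5]
finger_gap: 0.0181
grip_force: 45.0
```

Run:
```python
from pour import *
s=get_state();print(np.round(s["tool_pos"],4),np.round(s["joints"],2).tolist(),s["finger_gap"],np.round(s["wrist_force"],1))
for c in("wrist","top","side"):
  k=calibration(c);im=read_camera(c)
  h=cv2.cvtColor(im,cv2.COLOR_RGB2HSV);m=cv2.inRange(h,(108,120,50),(128,255,255))
  n,l,st,ce=cv2.connectedComponentsWithStats(m);print(c,"blue blobs",[(st[j,4],ce[j].round().tolist()) for j in range(1,n) if st[j,4]>5])
  m=cv2.inRange(h,(5,150,100),(20,255,255));n,l,st,ce=cv2.connectedComponentsWithStats(m);print(c,"orange",[(st[j].tolist()) for j in range(1,n) if st[j,4]>150])
  for r in search_frame(c,"relay"): print(c,round(r["p"],2),np.round(r["xy"]),onz(k,r["xy"],.068).round(3))
```

```text
[0.589  0.1579 0.309 ] [-0.41, 0.45, 0.31, 1.42, -0.37, 1.48, 0.72] 0.018128664866639756 [ 0.5  0.5 -1.5]
wrist blue blobs []
wrist orange [[193, 56, 124, 160, 18883], [293, 293, 11, 63, 258]]
top blue blobs [(np.int32(27), [133.0, 194.0]), (np.int32(20), [144.0, 198.0])]
top orange [[127, 157, 21, 39, 442]]
side blue blobs [(np.int32(18), [71.0, 7.0]), (np.int32(7), [153.0, 3.0]), (np.int32(8), [146.0, 4.0]), (np.int32(9), [393.0, 6.0]), (np.int32(6), [4.0, 6.0]), (np.int32(10), [136.0, 4.0]), (np.int32(10), [126.0, 10.0]), (np.int32(7), [2.0, 14.0]), (np.int32(7), [356.0, 17.0]), (np.int32(6), [67.0, 20.0]), (np.int32(76), [236.0, 22.0]), (np.int32(15), [388.0, 38.0]), (np.int32(13), [199.0, 38.0]), (np.int32(11), [249.0, 37.0]), (np.int32(8), [251.0, 47.0]), (np.int32(10), [286.0, 54.0]), (np.int32(8), [116.0, 54.0]), (np.int32(6), [264.0, 54.0]), (np.int32(17), [206.0, 67.0]), (np.int32(7), [116.0, 64.0]), (np.int32(7), [264.0, 65.0]), (np.int32(6), [246.0, 69.0]), (np.int32(10), [279.0, 72.0]), (np.int32(6), [262.0, 72.0]), (np.int32(6), [118.0, 76.0]), (np.int32(6), [209.0, 82.0]), (np.int32(7), [304.0, 83.0]), (np.int32(9), [44.0, 90.0]), (np.int32(8), [310.0, 92.0]), (np.int32(8), [46.0, 99.0]), (np.int32(9), [322.0, 106.0]), (np.int32(7), [331.0, 117.0]), (np.int32(6), [342.0, 129.0]), (np.int32(12), [366.0, 128.0]), (np.int32(19), [237.0, 137.0]), (np.int32(7), [228.0, 137.0]), (np.int32(8), [230.0, 159.0]), (np.int32(9), [215.0, 163.0])]
side orange [[304, 0, 53, 20, 201], [114, 7, 42, 14, 316], [230, 69, 41, 30, 749]]
```

Run:
```python
from pour import *
P=np.array([.4895,-.0988,.0775]);_,R=tool_from_cup(CUP0,YAW0);R=R*F
rows([(P+[0,0,.22],R),(P+[0,0,.03],R),(P+[0,0,.001],R)])
rows([(P+[0,0,.03],R),(P+[0,0,.001],R)],(P+[0,0,.22],R))
```

```text
[-117, -253, -20] [0.262, 0.004, -0.847] n>=7.1
[-172, -253, 162] [0.262, 0.004, -0.847] n>=8.3
[-181, -253, 189] [0.262, 0.004, -0.847] n>=8.7
[-56, 0, 182] [0.0, 0.0, 0.0] n>=4.6
[-65, 0, 209] [0.0, 0.0, 0.0] n>=5.3
```

Emit:
jog_arm(
  moves=[
    [[-12, -25, -2, 0.026, 0, -0.085], [-35, -76, -6, 0.079, 0.001, -0.254], [-58, -126, -10, 0.131, 0.002, -0.424], [-82, -177, -14, 0.183, 0.003, -0.593], [-105, -228, -18, 0.236, 0.004, -0.762], [-117, -253, -20, 0.262, 0.004, -0.847], [-117, -253, -20, 0.262, 0.004, -0.847], [-117, -253, -20, 0.262, 0.004, -0.847], [-117, -253, -20, 0.262, 0.004, -0.847], [-117, -253, -20, 0.262, 0.004, -0.847], [-117, -253, -20, 0.262, 0.004, -0.847]],
  ],
)

```text
time_s: 45.68
tool_pos: [0.4903, -0.0988, 0.2971]
eef_rot: [-0.149, -0.043, 0.988, -0.006]
wrist_force: [0.9, 0.3, -1.9]
finger_gap: 0.0177
grip_force: 45.0
```

Run:
```python
from pour import *
P=np.array([.4895,-.0988,.0775]);_,R=tool_from_cup(CUP0,YAW0);R=R*F
s=get_state();print(np.round(s["tool_pos"],4),np.round(s["joints"],2).tolist(),s["finger_gap"],np.round(s["wrist_force"],1))
rows([(P+[0,0,.03],R),(P+[0,0,.0],R)])
im=read_camera("wrist");k=calibration("wrist")
h=cv2.cvtColor(im,cv2.COLOR_RGB2HSV);m=cv2.inRange(h,(50,120,60),(75,255,255));ys,xs=np.nonzero(m)
Q=np.array([onz(k,(x,y),.002)[:2] for x,y in zip(xs,ys)],np.float32)*1000;print("pad",cv2.minAreaRect(Q))
m=cv2.inRange(h,(5,150,100),(20,255,255));print("orange",cv2.boundingRect(m[:230]))
```

```text
[ 0.4903 -0.0988  0.2971] [-0.12, 0.33, 0.26, 1.62, -0.02, 1.49, 1.79] 0.017704441840584305 [ 0.9  0.3 -1.9]
[-55, 0, 181] [0.001, 0.0, -0.002] n>=4.5
[-64, 0, 210] [0.001, 0.0, -0.002] n>=5.3
pad ((499.9725036621094, -111.02836608886719), (32.19453811645508, 99.66979217529297), 3.4744858741760254)
orange (192, 56, 195, 174)
```

Emit:
jog_arm(
  moves=[
    [[-10, 0, 33, 0, 0, 0], [-21, 0, 70, 0, 0, 0], [-33, 0, 108, 0, 0, 0], [-44, 0, 145, 0, 0, 0], [-54, 0, 176, 0, 0, 0], [-59, 0, 193, 0, 0, 0], [-62, 0, 202, 0, 0, 0], [-63, 0, 207, 0, 0, 0], [-64, 0, 210, 0, 0, 0], [-64, 0, 210, 0, 0, 0], [-64, 0, 210, 0, 0, 0]],
  ],
)

```text
time_s: 46.65
tool_pos: [0.4895, -0.1006, 0.0783]
eef_rot: [-0.149, -0.043, 0.988, -0.006]
wrist_force: [0.4, 0.2, -1.1]
finger_gap: 0.018
grip_force: 45.0
```

Emit:
jog_arm(
  moves=[
    [[0, 0, 0, 0, 0, 0], [0, 0, 0, 0, 0, 0], [0, 0, 0, 0, 0, 0], [0, 0, 0, 0, 0, 0], [0, 0, 0, 0, 0, 0], [9, 0, -30, 0, 0, 0], [21, 0, -67, 0, 0, 0], [32, 0, -105, 0, 0, 0], [43, 0, -142, 0, 0, 0], [56, 0, -185, 0, 0, 0], [64, 0, -210, 0, 0, 0], [64, 0, -210, 0, 0, 0]],
  ],
  claw=0.4,
)

```text
time_s: 47.65
tool_pos: [0.4919, -0.1012, 0.3029]
eef_rot: [-0.145, -0.043, 0.988, -0.007]
wrist_force: [0.4, 0.0, 0.7]
finger_gap: 0.0528
grip_force: 0.0
```

Run:
```python
from cupview import *
s=get_state();print(np.round(s["tool_pos"],4),np.round(s["joints"],2).tolist(),s["finger_gap"])
fit()
rows([((.47,-.0,.33),down(0)),((.48,.28,.34),down(0))])
```

```text
[ 0.4919 -0.1012  0.3029] [-0.12, 0.33, 0.26, 1.61, -0.02, 1.5, 1.8] 0.05277414069103672
grip 0.6 [232. 345.] [ 0.6348 -0.1153]
grip 0.57 [255. 223.] [ 0.4902 -0.1009]
lip 0.92 [255. 129.] [ 0.3727 -0.1105]
lip 0.16 [232. 368.] [ 0.6783 -0.1144]
org 0.71 [256. 182.] [ 0.4377 -0.104 ]
org 0.64 [310. 372.] [ 0.6964 -0.0062]
[20, 102, -30] [-0.25, -0.23, 1.644] n>=13.4
[-10, 380, -49] [-0.25, -0.23, 1.644] n>=13.4
```

Emit:
jog_arm(
  moves=[
    [[20, 102, -30, -0.25, -0.23, 1.644], [20, 102, -30, -0.25, -0.23, 1.644], [20, 102, -30, -0.25, -0.23, 1.644], [20, 102, -30, -0.25, -0.23, 1.644], [20, 102, -30, -0.25, -0.23, 1.644], [20, 102, -30, -0.25, -0.23, 1.644], [20, 102, -30, -0.25, -0.23, 1.644], [-10, 380, -49, -0.25, -0.23, 1.644], [-10, 380, -49, -0.25, -0.23, 1.644], [-10, 380, -49, -0.25, -0.23, 1.644], [-10, 380, -49, -0.25, -0.23, 1.644], [-10, 380, -49, -0.25, -0.23, 1.644], [-10, 380, -49, -0.25, -0.23, 1.644], [-10, 380, -49, -0.25, -0.23, 1.644], [-10, 380, -49, -0.25, -0.23, 1.644], [-10, 380, -49, -0.25, -0.23, 1.644], [-10, 380, -49, -0.25, -0.23, 1.644], [-10, 380, -49, -0.25, -0.23, 1.644], [-10, 380, -49, -0.25, -0.23, 1.644], [-10, 380, -49, -0.25, -0.23, 1.644]],
  ],
  claw=1,
  grip_force=10,
)

```text
time_s: 49.52
tool_pos: [0.4813, 0.2784, 0.3405]
eef_rot: [0.001, 0.708, 0.706, 0.0]
wrist_force: [-0.4, -0.4, -0.4]
finger_gap: 0.0008
grip_force: 0.0
```

```bash
cat > door.py <<'E'
from h import *
def yellow(c,z=.118,show=1):
    k=calibration(c);im=read_camera(c);h=cv2.cvtColor(im,cv2.COLOR_RGB2HSV);m=cv2.inRange(h,(20,110,90),(34,255,255))
    ys,xs=np.nonzero(m);P=np.array([onz(k,(x,y),z)[:2] for x,y in zip(xs,ys)])
    if len(P): P=P[(P[:,0]>.3)&(P[:,0]<.68)&(P[:,1]>-.08)&(P[:,1]<.25)]
    if len(P)>8:
        vx,vy,x0,y0=cv2.fitLine(P.astype(np.float32),cv2.DIST_HUBER,0,.001,.01).ravel()
        t=(P-[x0,y0])@[vx,vy];a,b=[np.array([x0,y0])+np.array([vx,vy])*q for q in np.percentile(t,[1,99])]
        print(c,"door line",a.round(3),b.round(3),"ang",round(np.arctan2(vy,vx),3),len(P))
E
python3 - <<'E'
from door import *
s=get_state();print(np.round(s["tool_pos"],4),np.round(s["joints"],2).tolist(),s["finger_gap"])
for c in("wrist","top","side"):
  yellow(c); k=calibration(c)
  for t in("relay","cup","cup_grip","cup_lip","bowl","door_hinge","reject"):
    for r in (search_frame(c,t) if t[:3]=="rel" or t=="reject" else pinpoint(c,t)[:1]): print(c,t,round(r["p"],2),np.round(r["xy"]),onz(k,r["xy"],{"relay":.068,"bowl":.055,"door_hinge":.064,"cup_grip":.077,"cup_lip":.044}.get(t,.002)).round(3))
im=read_camera("wrist");h=cv2.cvtColor(im,cv2.COLOR_RGB2HSV);m=cv2.inRange(h,(108,100,50),(128,255,255))
n,l,st,ce=cv2.connectedComponentsWithStats(m);print("wrist blue blobs",[(int(st[j,4]),ce[j].round().tolist()) for j in range(1,n) if st[j,4]>5])
m=(im.min(2)>150).astype(np.uint8);n,l,st,ce=cv2.connectedComponentsWithStats(m);print("white",[(int(st[j,4]),ce[j].round().tolist()) for j in range(1,n) if 15<st[j,4]<400])
E
```

```text
[0.4813 0.2784 0.3405] [-0.77, 0.22, 0.19, 1.63, -0.04, 1.3, -0.57] 0.0007781236507933761
wrist door line [0.472 0.034] [0.569 0.16 ] ang 0.914 79
wrist relay 0.78 [251. 178.] [0.476 0.257 0.068]
wrist relay 0.77 [268. 166.] [0.498 0.273 0.068]
wrist relay 0.73 [387. 368.] [ 0.687 -0.046  0.068]
wrist relay 0.72 [283. 167.] [0.517 0.273 0.068]
wrist relay 0.65 [254. 139.] [0.481 0.308 0.068]
wrist relay 0.64 [278. 140.] [0.51  0.306 0.068]
wrist relay 0.55 [235. 192.] [0.454 0.239 0.068]
wrist relay 0.46 [250. 200.] [0.474 0.227 0.068]
wrist cup_lip 0.74 [250. 179.] [0.474 0.251 0.044]
wrist bowl 0.64 [264. 175.] [0.493 0.259 0.055]
top door line [ 0.418 -0.082] [0.46  0.023] ang 1.188 62
top relay 0.61 [133. 200.] [0.489 0.304 0.068]
top relay 0.53 [148. 206.] [0.47  0.264 0.068]
top relay 0.53 [215. 133.] [0.678 0.073 0.068]
top relay 0.52 [146. 191.] [0.513 0.27  0.068]
top relay 0.5 [158. 213.] [0.451 0.236 0.068]
top relay 0.42 [135. 192.] [0.51  0.3   0.068]
top cup 0.62 [278. 216.] [ 0.441 -0.105  0.002]
top cup_grip 0.98 [280. 198.] [ 0.487 -0.108  0.077]
top cup_lip 0.91 [28
[... 1819 characters left out ...]
.0, 172.0]), (139, [52.0, 178.0]), (37, [36.0, 178.0]), (78, [251.0, 181.0]), (175, [19.0, 196.0]), (43, [226.0, 189.0]), (26, [41.0, 191.0]), (19, [39.0, 200.0]), (20, [2.0, 206.0]), (34, [19.0, 211.0]), (16, [27.0, 208.0]), (20, [28.0, 213.0]), (34, [5.0, 214.0]), (34, [21.0, 221.0]), (16, [141.0, 224.0]), (51, [8.0, 227.0]), (24, [135.0, 262.0]), (17, [488.0, 264.0]), (29, [126.0, 269.0]), (16, [136.0, 269.0]), (54, [373.0, 281.0]), (21, [139.0, 288.0]), (65, [111.0, 288.0]), (80, [123.0, 288.0]), (46, [117.0, 300.0]), (16, [131.0, 297.0]), (57, [40.0, 348.0]), (20, [91.0, 346.0]), (65, [117.0, 347.0]), (87, [439.0, 347.0]), (88, [27.0, 362.0]), (21, [122.0, 375.0]), (22, [408.0, 381.0])]
```

All 7 blues are seen in the bowl, within about 50 mm of its axis, and the cup stands on its pad. Next is the door.

```bash
cat >> door.py <<'E'
H=np.array([.583,.152]);FY=-.083
def pose(th,d,r=.15,z=.09):
    a=FY+th;return np.array([*(H+r*np.array([-np.cos(a),-np.sin(a)])+d*np.array([np.sin(a),-np.cos(a)])),z]),down(a)
E
python3 - <<'E'
from door import *
from sim import follow
q=np.array(get_state()["joints"])
W=[pose(.9,.07,z=.3),pose(.9,.07),pose(.9,.0125),pose(.5,.0125),pose(.2,.0125),pose(.05,.0125),pose(0,.0125)]
for p,R in W: q,*r=follow(q,p,R,.015,.05);print(p.round(3),q.round(2),np.round(r,3))
rows(W[:2]);print();rows(W[2:],W[1])
E
```

```text
[ 0.531 -0.005  0.3  ] [-0.32  0.2   0.29  1.75 -0.06  1.2   0.8 ] [0.    0.    0.488]
[ 0.531 -0.005  0.09 ] [-0.27  0.44  0.24  1.98 -0.15  0.74  0.88] [0.    0.    0.562]
[0.489 0.034 0.09 ] [-0.36  0.38  0.24  2.07 -0.14  0.7   0.78] [0.    0.    0.467]
[0.451 0.08  0.09 ] [-0.55  0.34  0.33  2.15 -0.17  0.67  0.31] [0.    0.    0.388]
[0.435 0.122 0.09 ] [-0.71  0.34  0.39  2.17 -0.2   0.67 -0.06] [0.    0.    0.372]
[0.433 0.144 0.09 ] [-0.78  0.34  0.42  2.16 -0.22  0.68 -0.23] [0.    0.    0.379]
[0.432 0.152 0.09 ] [-0.8   0.35  0.43  2.16 -0.23  0.68 -0.29] [0.    0.    0.384]
[-285, 51, 41] [0.001, 0.001, -0.817] n>=7.0
[-285, 50, 251] [0.001, 0.001, -0.817] n>=9.2

[57, 0, 0] [0.0, 0.0, 0.0] n>=1.4
[117, 7, 0] [0.0, 0.0, 0.4] n>=3.2
[157, 27, 0] [0.0, 0.0, 0.7] n>=5.6
[174, 42, 0] [0.0, 0.0, 0.85] n>=6.8
[180, 47, 0] [0.0, 0.0, 0.9] n>=7.2
```

Emit:
jog_arm(
  moves=[
    [[-285, 51, 41, 0, 0, -0.817], [-285, 51, 41, 0, 0, -0.817], [-285, 51, 41, 0, 0, -0.817], [-285, 51, 41, 0, 0, -0.817], [-285, 51, 41, 0, 0, -0.817], [-285, 51, 41, 0, 0, -0.817], [-285, 51, 41, 0, 0, -0.817], [-285, 51, 41, 0, 0, -0.817], [-285, 51, 41, 0, 0, -0.817], [-285, 51, 80, 0, 0, -0.817], [-285, 51, 115, 0, 0, -0.817], [-285, 51, 150, 0, 0, -0.817], [-285, 51, 185, 0, 0, -0.817], [-285, 51, 220, 0, 0, -0.817], [-285, 51, 251, 0, 0, -0.817], [-285, 51, 251, 0, 0, -0.817], [-285, 51, 251, 0, 0, -0.817]],
  ],
)

```text
time_s: 52.18
tool_pos: [0.5312, -0.0047, 0.0891]
eef_rot: [-0.001, 0.368, 0.93, -0.001]
wrist_force: [-0.1, 0.0, -0.0]
finger_gap: 0.0007
grip_force: 0.0
```

Emit:
jog_arm(
  moves=[
    [[20, 0, 0, 0, 0, 0], [40, 0, 0, 0, 0, 0], [57, 0, 0, 0, 0, 0], [72, 1, 0, 0, 0, 0.1], [87, 3, 0, 0, 0, 0.2], [102, 4, 0, 0, 0, 0.3], [117, 7, 0, 0, 0, 0.4], [127, 11, 0, 0, 0, 0.475], [137, 16, 0, 0, 0, 0.55], [147, 21, 0, 0, 0, 0.625], [157, 27, 0, 0, 0, 0.7], [157, 27, 0, 0, 0, 0.7]],
  ],
)

```text
time_s: 53.18
tool_pos: [0.4372, 0.1252, 0.0921]
eef_rot: [0.001, 0.665, 0.747, 0.003]
wrist_force: [0.1, -0.6, -0.2]
finger_gap: 0.0005
grip_force: 0.0
```

Run:
```python
from door import *
s=get_state();print(np.round(s["tool_pos"],4),np.round(s["wrist_force"],1))
rows([pose(.13,.0125),pose(.08,.0125),pose(.04,.0125),pose(0,.0125),pose(0,.008)])
yellow("side");yellow("top")
```

```text
[0.4372 0.1252 0.0921] [ 0.1 -0.6 -0.2]
[8, -3, 2] [0.005, -0.003, 0.069] n>=0.6
[15, -3, 2] [0.005, -0.003, 0.119] n>=1.0
[21, -2, 2] [0.005, -0.003, 0.159] n>=1.3
[27, -2, 2] [0.005, -0.003, 0.199] n>=1.6
[32, -1, 2] [0.005, -0.003, 0.199] n>=1.6
side door line [ 0.403 -0.063] [0.488 0.18 ] ang 1.237 623
top door line [ 0.417 -0.085] [0.541 0.151] ang 1.087 18
```

Emit:
jog_arm(
  moves=[
    [[4, -2, 1, 0, 0, 0.035], [8, -3, 2, 0, 0, 0.07], [12, -3, 2, 0, 0, 0.095], [15, -3, 2, 0, 0, 0.12], [18, -2, 2, 0, 0, 0.14], [21, -2, 2, 0, 0, 0.16], [24, -2, 2, 0, 0, 0.18], [27, -2, 2, 0, 0, 0.2], [27, -2, 2, 0, 0, 0.2]],
  ],
)

```text
time_s: 54.03
tool_pos: [0.4313, 0.1494, 0.0879]
eef_rot: [0.0, 0.736, 0.677, 0.001]
wrist_force: [-0.2, -0.8, 0.5]
finger_gap: 0.0005
grip_force: 0.0
```

Emit:
jog_arm(
  moves=[
    [[2, 0, 0, 0, 0, 0], [4, 0, 0, 0, 0, 0], [4, 0, 0, 0, 0, 0]],
  ],
)

```text
time_s: 54.28
tool_pos: [0.4312, 0.1523, 0.0876]
eef_rot: [0.001, 0.736, 0.677, -0.0]
wrist_force: [0.3, -3.0, 1.2]
finger_gap: 0.0003
grip_force: 1.5
```

Emit:
jog_arm(
  moves=[
    [[2, 0, 0, 0, 0, 0], [4, 0, 0, 0, 0, 0], [6, 0, 0, 0, 0, 0], [6, 0, 0, 0, 0, 0]],
  ],
)

```text
time_s: 54.62
tool_pos: [0.431, 0.1526, 0.0875]
eef_rot: [0.002, 0.737, 0.676, -0.003]
wrist_force: [-2.2, -23.6, 13.7]
finger_gap: 0.0005
grip_force: 11.9
```

Emit:
jog_arm(
  moves=[
    [[2, 0, 0, 0, 0, 0], [4, 0, 0, 0, 0, 0], [4, 0, 0, 0, 0, 0]],
  ],
)

```text
time_s: 54.87
tool_pos: [0.431, 0.1528, 0.0875]
eef_rot: [0.003, 0.738, 0.674, -0.005]
wrist_force: [-4.7, -37.3, 22.1]
finger_gap: 0.0002
grip_force: 18.7
```

Emit:
jog_arm(
  moves=[
    [[-6, 0, 0, 0, 0, 0], [-12, 0, 0, 0, 0, 0], [-35, 0, 0, 0, 0, 0], [-60, 0, 0, 0, 0, 0], [-60, 0, -60, 0, 0, 0], [-60, 0, -120, 0, 0, 0], [-60, 0, -200, 0, 0, 0], [-60, 0, -200, 0, 0, 0], [-60, 0, -200, 0, 0, 0]],
  ],
)

```text
time_s: 55.62
tool_pos: [0.4272, 0.1034, 0.291]
eef_rot: [0.001, 0.736, 0.677, 0.002]
wrist_force: [1.2, 1.3, -0.5]
finger_gap: 0.0004
grip_force: 0.0
```

```bash
python3 - <<'E'
from door import *
s=get_state();print(np.round(s["tool_pos"],4),np.round(s["wrist_force"],1))
K={}
for c in("side","top","wrist"):
    k=calibration(c);im=read_camera(c);h=cv2.cvtColor(im,cv2.COLOR_RGB2HSV);m=cv2.inRange(h,(20,110,90),(34,255,255))
    n,l,st,ce=cv2.connectedComponentsWithStats(m)
    for j in range(1,n):
        if st[j,4]>8:
            X=onz(k,ce[j],.118);
            if -.2<X[1]<.35 and .3<X[0]<.7: print(c,st[j].tolist(),ce[j].round(1),X.round(3))
    # expected pixels of free edge strip (top/bottom) for door 0 and .08
    for th in(0,.03,.08):
        a=FY+th;d=np.array([-np.cos(a),-np.sin(a)]);nn=np.array([np.sin(a),-np.cos(a)])
        print(c,th,[px(k,[*(H+.186*d+.012*nn),z]).round(1).tolist() for z in(.118,.01)],[px(k,[*(H+.02*d),.118]).round(1).tolist()])
E
sed -n 1,1p /dev/null
```

```text
[0.4272 0.1034 0.291 ] [ 1.2  1.3 -0.5]
side [197, 141, 69, 37, 651] [221.1 157.8] [0.449 0.055 0.118]
side 0 [[199.6, 142.7], [201.2, 177.4]] [[259.9, 141.0]]
side 0.03 [[199.6, 143.5], [201.2, 178.3]] [[259.9, 141.1]]
side 0.08 [[199.8, 144.9], [201.4, 179.9]] [[259.9, 141.2]]
top [183, 167, 4, 8, 21] [184.2 170. ] [0.564 0.154 0.118]
top [285, 205, 7, 22, 26] [289.7 214. ] [ 0.441 -0.132  0.118]
top 0 [[183.3, 231.9], [189.2, 232.0]] [[184.2, 170.6]]
top 0.03 [[185.4, 231.9], [191.1, 232.0]] [[184.4, 170.6]]
top 0.08 [[188.8, 231.7], [194.3, 231.8]] [[184.8, 170.6]]
wrist [203, 112, 201, 18, 1247] [274.3 117.1] [0.454 0.165 0.118]
wrist [336, 118, 68, 3, 123] [368.4 119.3] [0.544 0.155 0.118]
wrist 0 [[215.3, 132.3], [224.4, 124.9]] [[388.4, 119.5]]
wrist 0.03 [[215.9, 138.2], [224.8, 129.3]] [[388.3, 120.1]]
wrist 0.08 [[217.4, 147.7], [225.8, 136.6]] [[388.3, 121.2]]
```

Run:
```python
from door import *
for c in("side","top"):
  read_camera(c);k=calibration(c)
  for t,z in(("cup",.002),("cup_grip",.077),("cup_lip",.044),("pad",0),("tray",0),("reject",.012),("relay",.068)):
    for r in (search_frame if t[:2]=="re" else pinpoint)(c,t)[:7]: 
      if r["p"]>.4: print(c,t,round(r["p"],2),np.round(r["xy"]),onz(k,r["xy"],z).round(3))
```

```text
side cup 0.84 [221. 230.] [ 0.438 -0.095  0.002]
side cup_grip 0.63 [244. 201.] [ 0.493 -0.093  0.077]
side cup_grip 0.48 [221. 232.] [ 0.433 -0.208  0.077]
side cup_lip 0.85 [196. 222.] [ 0.379 -0.12   0.044]
side pad 0.75 [222. 231.] [ 0.441 -0.098  0.   ]
side tray 0.86 [322. 227.] [ 0.682 -0.106  0.   ]
side reject 0.67 [222. 220.] [ 0.441 -0.072  0.012]
top cup 0.9 [281. 217.] [ 0.437 -0.113  0.002]
top cup_grip 0.66 [278. 198.] [ 0.488 -0.103  0.077]
top cup_grip 0.66 [282. 133.] [ 0.674 -0.119  0.077]
top cup_lip 0.96 [279. 242.] [ 0.366 -0.105  0.044]
top pad 0.88 [278. 216.] [ 0.44  -0.105  0.   ]
top tray 0.98 [280. 135.] [ 0.684 -0.117  0.   ]
```

Run:
```python
from door import *
im=read_camera("side").astype(int);k=calibration("side")
w=((im.min(2)>120)).astype(np.uint8);w[:205]=0;w[245:]=0;w[:,:300]=0;w[:,345:]=0
h=cv2.cvtColor(im.astype(np.uint8),cv2.COLOR_RGB2HSV)
n,l,st,ce=cv2.connectedComponentsWithStats(w);print([(st[j].tolist(),onz(k,ce[j],.018).round(3)) for j in range(1,n) if st[j,4]>3 and st[j,4]<80])
r=(cv2.inRange(h,(0,150,60),(4,255,255))|cv2.inRange(h,(172,150,60),(180,255,255)));n,l,st,ce=cv2.connectedComponentsWithStats(r);print("red",[st[j].tolist() for j in range(1,n) if st[j,4]>15])
```

```text
[([300, 205, 11, 15, 63], array([ 0.647, -0.051,  0.018])), ([315, 221, 6, 4, 16], array([ 0.668, -0.112,  0.018])), ([327, 221, 6, 4, 18], array([ 0.696, -0.115,  0.018]))]
red [[302, 211, 41, 26, 936]]
```

Both rejects are still in the tray, at (0.668,-0.112) and (0.696,-0.115).

```bash
python3 -c "
from cell import sign_off; print(sign_off())"
```

```text
the job is handed in; nothing more can be done
None
```

I handed the job in at about 56 s; `sign_off()` returned no verdict. My last checks showed all 7 blue relays in the bowl, both rejects in the red tray, the empty cup standing on its pad and the door shut on its catch; I did not re-measure the bottle, spool and mouse at the end.

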